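# Pack the peg-fitting kit drawer, heaviest part lowest

### The job

Pack the brass peg shaper, the beech reamer handle and the bone nut as one pile in the empty compartment of the open kit drawer, heaviest at the bottom and lightest on top: the shaper flat on the compartment floor with its long side parallel to the drawer front, the handle lying flat and centred on it, the nut lying flat and centred on the handle. Set each part down rather than dropping it, then push the drawer fully home past its detent without slamming it or upsetting the pile. Leave the pegs and everything else on the bench where they are.

Things in the scene. Friction and masses are not known exactly. Their poses are not given: they have to be found in the camera images.
- shaper: Brass peg shaper, flat block, cover closed: 68 mm (x) by 44 mm (y) by 26 mm high, 0.45 kg, the heaviest. Origin: centre of underside, z up. It starts in the stand's slot, cheeks beside its long sides and level with its top: there only its ends (68 mm apart along x, overhanging the stand 8 mm each) can be gripped. In the drawer its ends have 6 mm of room each: there only its long sides can be held.
- handle: Beech reamer handle, a flat tan wooden bar with a small dark hole through the middle of its sides: 62 mm (its x) by 26 mm (its y) by 18 mm high, about 45 g, lying flat on the bench. Second heaviest. Origin at the centre of its underside, z up.
- nut: Bone nut, cream white bar: 50 mm (its x) by 12 mm (its y) by 9 mm high, about 16 g, lying flat on the bench. The lightest part. Origin at the centre of its underside, z up.
- kit_drawer (a joint): How far the kit drawer is open, m: 0 is fully home, starts at 0.13 to 0.16. It slides with about 1.2 N of friction; a sprung roller detent adds about 3 N from 12 to 5 mm before home, and from there draws it home. Stop at 0.
- bay (a point): Floor centre of the empty compartment, at the drawer's front right seen from the robot; moves with the drawer. x points into the cabinet (closing direction), y left along the drawer front, z up. Inside 110 mm along x, 80 mm along y; walls 6 mm thick and 50 mm high above this floor (drawer front 10 mm thick, 55 mm high); floor 13 mm above the bench. The other compartments are full.
- pull (a point): Centre of the flat outer face of the brass pull in the middle of the drawer front, the place to push; 60 mm wide, 24 mm high, standing 12 mm off the drawer front, its centre 38 mm above the bench. x points into the cabinet (the closing direction).
- cabinet: Wooden cabinet of the kit drawer, fixed: 220 mm (x) by 200 mm (y) by 80 mm high, origin at the centre of its underside, drawer opening at its -x face, level with the drawer front when home.
- stand: Black walnut stand, fixed. Origin: centre of underside; x along its 150 mm length, 52 mm wide (y). Shaper slot centred at x = -41 mm: 48 mm wide along x, floor 10 mm and cheeks 36 mm above the bench, open at both y sides. Peg block from x = -7 to 75 mm, 30 mm high; 70 mm high with its pegs.
- pad: Cork pad, 130 by 130 mm, 3 mm thick, fixed to the bench and empty: a free place to put something down. Origin at the centre of its underside.
- peg0: Rosewood tuning peg standing in the stand; bystander.
- peg1: Rosewood tuning peg standing in the stand; bystander.
- peg2: Rosewood tuning peg standing in the stand; bystander.
- sharpener: Green enamel pencil sharpener, 42 by 26 by 30 mm high; bystander. Origin at the centre of its underside.
- glue: Amber glue bottle, 44 mm across, 140 mm high; bystander. Origin at the centre of its underside.
- tin: Round aluminium tin, 50 mm across, 20 mm high; bystander. Origin at the centre of its underside.
- wax: Yellow beeswax block, 45 by 32 by 20 mm high; bystander. Origin at the centre of its underside.
There are look-alikes about, which are no part of the job. What is shaped like the shaper but blue or pink is not meant. Several things look just like the nut: the one meant starts farthest to the robot's left.

How it is judged:
By the outcome, as a careful person would: the job done as asked, in the order asked, and still so for the second after the job is handed in, with the robot touching nothing.
It also fails if it takes over 72 s, if anything falls off the work surface, if the arm or the gripper's body presses on something with over 40 N, if the wrist force passes 120 N, or if a joint passes its speed limit or range.

### The arm

A 6-joint arm with a two-finger parallel gripper is mounted at the origin on the work surface. World frame = base frame: x ahead of the robot, y to its left, z up, the work surface at z = 0. Lengths are in mm, angles in rad, forces in N, time in s.
With the tool pointing down it reaches from about 350 to 775 mm from the base axis. Payload 7.3 kg.
Tool frame: the origin (TCP) lies at the very end of the fingers, on their centre line; the grasp point (between the pads) lies 19 mm behind it; x points along the fingers, z is the direction in which the jaws open and shut, and the axes are right-handed (so a half turn about x gives the same grasp; the last joint's range is limited). The gripper opens to 92 mm and grips with 3 to 60 N. Pads are 19 mm wide; open, the fingers measure 130 mm over their backs; the gripper's body (75 mm by 190 mm) begins 47 mm behind the grasp point.
Start: joints at [-1.377, 0.342, 1.524, -0, 1.275, -0.146], TCP at [175.005, -494.996, 194.841] pointing down, gripper open.
Joint ranges: [-2.53, 2.53], [-0.77, 2.02], [0.04, 2.7], [-1, 4.14], [0.28, 2.66], [-3.11, 3.11]. Speed limits (rad/s): [2.57, 2.57, 3.14, 3.14, 3.14, 3.14].

### API

Orientations are given as [roll, pitch, yaw] about the fixed x, y, z axes, in that order (R = Rz(yaw) Ry(pitch) Rx(roll)).
In Python, from plant import * gives the robot as it stands.
- The arm moves only by the tool carry_out, never from a script. Its argument "rows" is a list of rows, each a list of 4 numbers: the shift along the world's x, y, z in mm, then the turn about the world's z in degrees. In form: [[x, y, z, twist], ...]. A call has 1 to 20 rows; each row is the pose to reach, as a shift and turn from the pose measured when the call began; what a row does not reach only later rows make up. A row lasts 1/12 s, in which the tool goes at most 41.7 mm and 7.16 degrees, less where a joint would pass 70% of its speed; a pose out of reach is approached as far as the arm can. A call with a gripper value outside its range is refused whole. "hand" is the finger opening in mm, from 0 to 91.8, set as the call begins (left out, the last holds). The fingers move at their own pace and stop on an object; the grip force is fixed at half the most. Time passes only in rows, so rows that repeat a pose let the fingers close. It gives the time, the measured TCP pose, the force and the opening at its end, in the units of the state.
- get_obs(): the state, without advancing time (a new reading comes with each control period).
- capture(name): name is "scene" or "side" or "wrist"; returns the picture (480x640x3 uint8, red, green, blue); there is no depth.
- camera_info(name): a dict with "camera_matrix" (3x3 intrinsics, pixels), "pose" (4x4, takes a point from camera to world coordinates); the wrist camera has in their place "mount" (4x4, takes a point from camera to tool coordinates, whose origin is the TCP and whose axes are the tool frame's). Camera axes: x right, y down, z forward; pixel columns grow to the right and rows downward; lengths in mm; the calibration is good to about 2 mm. A picture is of the moment at which its call begins: read the wrist's pose just before it. camera_info takes no time and is no camera call.
- close_job(): hands the job in, once; it reports no verdict.
The state is a dict: "time": time; "joint_positions": joint angles; "dq": joint speeds; "tau": joint torques, N m; "tool_pos": TCP position; "tcp_rot": TCP orientation; "contact_force": force on the tool from outside, world axes, zero at the start; "moment": the same for the moment, N m; "grip_width": finger opening in mm.
Only numpy, scipy, OpenCV 4.12 (cv2) and the standard library are available. Lean on these libraries where they do the work, as an engineer would, in place of code of your own. Each camera call takes 0.05 s, during which the arm holds its last target. There are 200 camera calls.

## Working session

There is one attempt and no reset: what is moved stays moved. The work goes in short steps, Python scripts to look and compute and a tool call to move; the robot and the scene stay as the last step left them, time stands still between calls to the robot, and variables do not carry over. Pictures are saved under pics/ and viewed, about 8 in all and at most 12, crops included, and the job is handed in when it is done.

Besides the shell and the picture viewer there is one more tool, called by a JSON object that holds its "fn" and its "kwargs". carry_out: Moves the arm, as the interface text tells. Its arguments: {"type":"object","properties":{"rows":{"type":"array"},"hand":{"type":"number"}},"required":["rows"]}

```bash
ls; mkdir -p pics
cat > h.py <<'E'
from plant import *
import numpy as np, cv2
def snap(n,f):
    im=capture(n); cv2.imwrite('pics/'+f,im[:,:,::-1]); return im
def ray(n,uv,z,T=None):
    c=camera_info(n); T=np.array(c['pose']) if T is None else T
    K=np.array(c['camera_matrix']); uv=np.atleast_2d(np.array(uv,float))
    d=np.c_[uv,np.ones(len(uv))]@np.linalg.inv(K).T@T[:3,:3].T
    o=T[:3,3]; return o+d*((z-o[2])/d[:,2])[:,None]
def proj(n,P,T=None):
    c=camera_info(n); T=np.array(c['pose']) if T is None else T
    K=np.array(c['camera_matrix']); p=(np.atleast_2d(P)-T[:3,3])@T[:3,:3]@K.T
    return p[:,:2]/p[:,2:]
def wristT(o=None):
    from scipy.spatial.transform import Rotation as R
    o=o or get_obs(); T=np.eye(4); T[:3,:3]=R.from_euler('xyz',o['tcp_rot']).as_matrix(); T[:3,3]=o['tool_pos']
    return T@np.array(camera_info('wrist')['mount'])
E
python3 - <<'E'
from h import *
print(get_obs())
a=snap('scene','s0.png');snap('side','d0.png')
for n in('scene','side'):print(camera_info(n))
E
```

```text
pics
{'time': 0.0, 'joint_positions': array([-1.37700391e+00,  3.42694808e-01,  1.52499659e+00,  6.57271187e-06,
        1.27534774e+00, -1.46021268e-01]), 'dq': array([ 1.11873293e-03,  1.49363235e-03, -2.17463851e-04,  9.74930102e-04,
        8.71521548e-04,  6.43530013e-05]), 'tau': array([ 4.81965380e-04, -4.31234729e+01, -2.44219548e+01,  7.16570509e-02,
        5.58310084e-02, -1.18503563e-04]), 'tool_pos': array([ 174.91786471, -494.55047057,  194.16658886]), 'tcp_rot': array([2.99122628, 1.56934983, 1.76024172]), 'contact_force': array([ 0.03917839, -1.54869987,  0.06810209]), 'moment': array([-0.03489   ,  0.0060645 ,  0.00239164]), 'grip_width': 91.97141729969324}
{'camera_matrix': array([[578.53669038,   0.        , 321.47285639],
       [  0.        , 578.53669038, 244.88168988],
       [  0.        ,   0.        ,   1.        ]]), 'pose': array([[ 6.58062296e-01,  5.49840563e-01, -5.14421393e-01,
         1.30075396e+03],
       [ 7.52894419e-01, -4.71242758e-01,  4.59434715e-01,
        -6.86148416e+02],
       [ 1.01984864e-02, -6.89641659e-01, -7.24078982e-01,
         1.11059463e+03],
       [ 0.00000000e+00,  0.00000000e+00,  0.00000000e+00,
         1.00000000e+00]])}
{'camera_matrix': array([[623.03384933,   0.        , 318.09269704],
       [  0.        , 623.03384933, 234.37199754],
       [  0.        ,   0.        ,   1.        ]]), 'pose': array([[-9.32939815e-01, -2.60370910e-01,  2.48656976e-01,
         2.87193349e+02],
       [-3.59527829e-01,  7.10295699e-01, -6.05160937e-01,
         6.77397810e+02],
       [-1.90536769e-02, -6.53977835e-01, -7.56273726e-01,
         9.59721211e+02],
       [ 0.00000000e+00,  0.00000000e+00,  0.00000000e+00,
         1.00000000e+00]])}
```

View pics/s0.png

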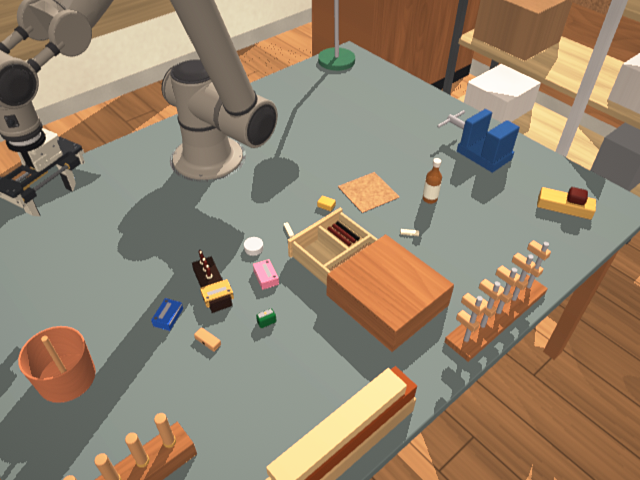

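View pics/d0.png

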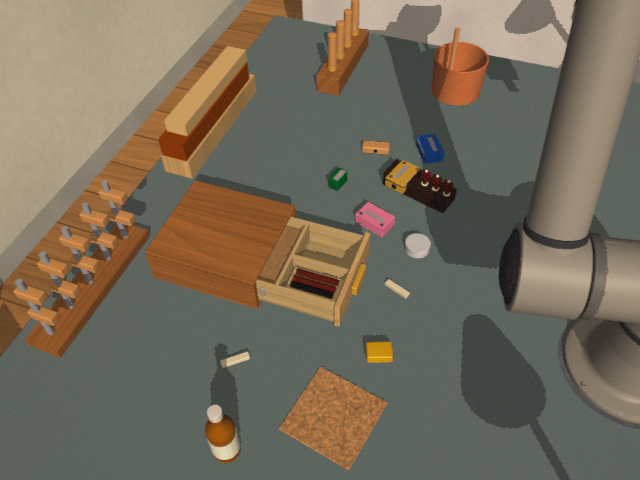

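Seen in the pictures:
- Shaper: brass block in the stand, scene (216,293), side (403,176). Look-alikes are blue at scene (168,314) and pink at (265,273).
- Handle: tan bar, scene (207,339).
- Nut candidates: scene (289,230) / side (397,289), and scene (409,233) / side (235,360).

Next I'll measure and check close crops.

Run:
```python
from h import *
np.set_printoptions(precision=1,suppress=True)
for n,L in {'scene':[('nutA',(289,230),9),('nutB',(409,233),9),('handle',(207,339),9),('shaper',(216,290),36),('sharp',(266,318),15),('pad',(369,191),3),('tin',(254,245),10),('glue',(432,195),60),('wax',(327,203),10),('pink',(265,273),26)],
 'side':[('nutA',(397,289),9),('nutB',(235,360),9),('handle',(376,147),9),('shaper',(403,174),36),('sharp',(338,179),15),('pad',(334,417),3),('tin',(418,245),10),('wax',(379,352),10),('pink',(375,218),26)]}.items():
  for a,uv,z in L: print(n,a,ray(n,uv,z)[0])
s=cv2.imread('pics/s0.png');d=cv2.imread('pics/d0.png')
r=lambda im,x,y,w,h,f:cv2.resize(im[y:y+h,x:x+w],None,fx=f,fy=f,interpolation=cv2.INTER_CUBIC)
cv2.imwrite('pics/c1.png',np.vstack([np.hstack([r(s,185,240,100,75,4),r(s,180,310,100,75,4)]),np.hstack([r(d,350,130,100,75,4),r(d,370,150,100,75,4)])]))
cv2.imwrite('pics/c2.png',np.vstack([r(s,270,200,200,75,4),r(d,220,215,200,75,4)]))
```

```text
scene nutA [419.5 -17.2   9. ]
scene nutB [638.  220.5   9. ]
scene handle [ 571.2 -378.9    9. ]
scene shaper [ 485.5 -292.8   36. ]
scene sharp [ 615.5 -244.1   15. ]
scene pad [441.  263.7   3. ]
scene tin [ 404.  -122.5   10. ]
scene glue [609.3 334.7  60. ]
scene wax [406.1 131.5  10. ]
scene pink [ 511.6 -167.1   26. ]
side nutA [412.6  -8.1   9. ]
side nutB [631.3 233.    9. ]
side handle [ 570.4 -375.8    9. ]
side shaper [ 482.1 -282.8   36. ]
side sharp [ 614.4 -241.7   15. ]
side pad [437.  267.7   3. ]
side tin [ 403.8 -124.7   10. ]
side wax [403.9 132.1  10. ]
side pink [ 501.8 -150.2   26. ]
```

View pics/c1.png

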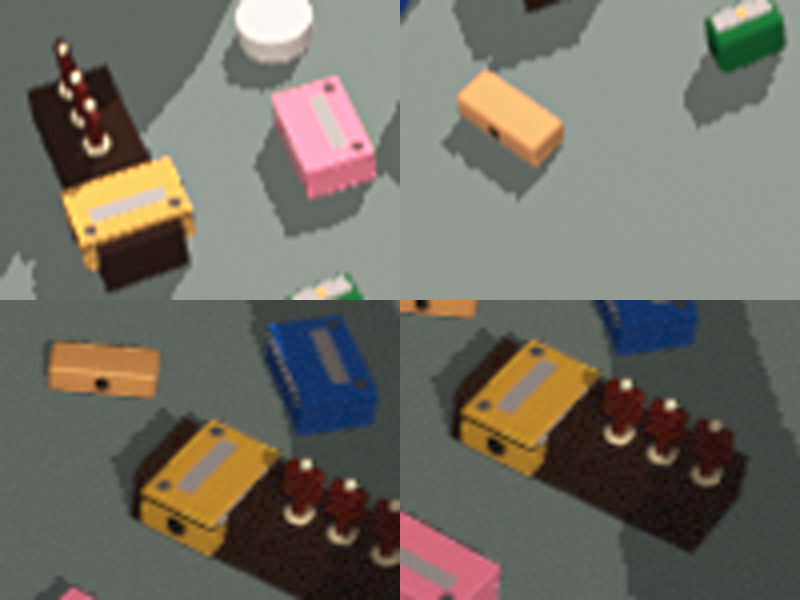

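View pics/c2.png

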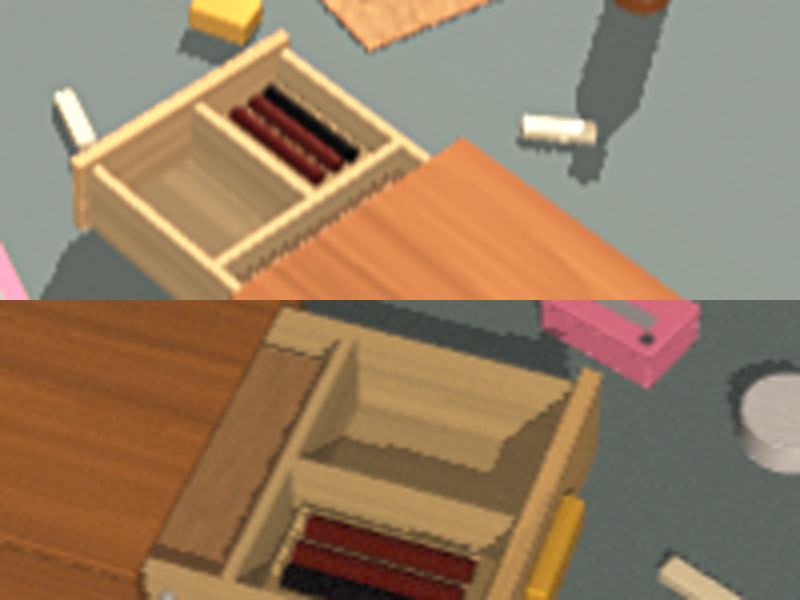

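```bash
cat >> h.py <<'E'
from scipy.optimize import least_squares
def box(L,W,z): return np.array([[L/2,W/2,z],[-L/2,W/2,z],[-L/2,-W/2,z],[L/2,-W/2,z]])
def fit(x0,obs):
    # obs: list of (cam, T, model pts, pixels)
    def f(p):
        c,s=np.cos(p[2]),np.sin(p[2]); R=np.array([[c,-s,0],[s,c,0],[0,0,1]])
        return np.concatenate([(proj(n,np.array(m)@R.T+[p[0],p[1],0],T)-np.array(u)).ravel() for n,T,m,u in obs])
    r=least_squares(f,x0,x_scale=[10,10,.1]); return r.x,np.sqrt(np.mean(r.fun**2)),f(r.x).reshape(-1,2)
E
python3 - <<'E'
from h import *
from itertools import permutations
np.set_printoptions(precision=2,suppress=True)
def best(name,xy,L,W,z,S,D):
    out=[]
    for k in range(12):
        m=box(L,W,z)
        for o in ([0,1,2,3],[3,2,1,0]):
            for sh in range(4):
                q=[o[(i+sh)%4] for i in range(4)]
                out.append((k,q))
    res=[]
    for who,obs in(('scene',S),('side',D),('both',None)):
        b=None
        cam=[('scene',S),('side',D)] if obs is None else [(who,obs)]
        for yaw in np.arange(-1.5,1.6,.5):
            def mk(n,u):
                c,s=np.cos(yaw),np.sin(yaw);P=m@np.array([[c,-s,0],[s,c,0],[0,0,1]]).T+[*xy,0]
                from scipy.optimize import linear_sum_assignment as lsa
                d=np.linalg.norm(proj(n,P)[:,None]-np.array(u)[None],axis=2);i,j=lsa(d);return (n,None,m,np.array(u)[j])
            try:r=fit([*xy,yaw],[mk(n,u) for n,u in cam])
            except Exception as e: continue
            if b is None or r[1]<b[1]: b=r
        print(name,who,b[0],'rms',b[1])
best('shaper',(484,-288),68,44,36,[(200.75,290),(229.5,279.5),(233,291.25),(205.75,300.75)],[(385,177),(402.5,160),(419.5,169.5),(404.5,186.2)])
best('handle',(571,-377),62,26,18,[(201.75,327.5),(220.75,342),(214.25,348),(194.5,335)],[(363,140.75),(389.5,142),(389.5,148.25),(362.5,146.75)])
# drawer front outer top corners, cabinet top corners
for z in (55,60,68):
  print(z,ray('scene',[(342,208),(288.5,240)],z)[:,:2].ravel(),ray('side',[(339,320),(370.5,234)],z)[:,:2].ravel())
print('cab',ray('scene',[(327,285),(385,236),(452,287),(397,333)],80)[:,:2],ray('side',[(148,258),(199,183),(296,206),(259,285)],80)[:,:2])
E
```

```text
shaper scene [ 488.26 -290.88    1.28] rms 0.9952868738459545
shaper side [ 483.06 -285.68    1.29] rms 0.7379404370230476
shaper both [ 484.9  -288.62    1.29] rms 1.2470329464892043
handle scene [ 576.03 -378.7     0.21] rms 0.6743351646144226
handle side [ 570.15 -374.45    0.27] rms 0.5393717084296926
handle both [ 572.83 -377.35    0.23] rms 1.1160111484533044
55 [483.73 115.45 483.45 -68.66] [481.18 122.25 490.64 -82.02]
60 [487.6  111.65 487.33 -71.58] [480.11 125.32 489.51 -77.82]
68 [493.79 105.58 493.52 -76.26] [478.39 130.23 487.72 -71.11]
cab [[ 673.15 -106.69]
 [ 648.86  108.59]
 [ 865.65  108.16]
 [ 871.52  -81.14]] [[846.73 133.07]
 [851.83 -71.75]
 [643.04 -79.84]
 [631.39 118.22]]
```

Run:
```python
from h import *
from scipy.spatial.transform import Rotation as R
np.set_printoptions(precision=3,suppress=True)
o=get_obs();M=R.from_euler('xyz',o['tcp_rot']).as_matrix();print(M)
print(camera_info('wrist')); print(wristT())
```

```text
[[-0.     0.943  0.333]
 [ 0.001  0.333 -0.943]
 [-1.     0.    -0.001]]
{'camera_matrix': array([[379.564,   0.   , 320.731],
       [  0.   , 379.564, 242.876],
       [  0.   ,   0.   ,   1.   ]]), 'mount': array([[  -0.001,   -0.267,    0.964, -189.637],
       [  -0.001,   -0.964,   -0.267,   71.551],
       [   1.   ,   -0.001,    0.001,    0.124],
       [   0.   ,    0.   ,    0.   ,    1.   ]])}
[[   0.333   -0.909   -0.252  242.46 ]
 [  -0.943   -0.321   -0.089 -471.097]
 [  -0.       0.267   -0.964  383.866]
 [   0.       0.       0.       1.   ]]
```

{"fn": "carry_out", "kwargs": {"rows": [[40, 40, 10, 0], [80, 60, 20, 0], [120, 80, 30, 0], [160, 100, 40, 0], [200, 115, 50, 0], [240, 130, 50, 0], [280, 140, 50, 0], [310, 150, 50, 0], [330, 160, 50, 0], [330, 160, 50, 0], [330, 160, 50, 0]]}}

```text
time: 1.02
tool_pos: [506.3, -333.0, 242.9]
tcp_rot: [-2.852, 1.568, 2.204]
contact_force: [-1.1, -0.2, 0.1]
grip_width: 91.7
```

Run:
```python
from h import *
np.set_printoptions(precision=3,suppress=True)
o=get_obs();print(o['tool_pos'],o['tcp_rot'],o['joint_positions'],o['dq'],o['time'])
np.save('w1.npy',wristT(o)); snap('wrist','w1.png')
```

```text
[ 506.332 -333.     242.938] [-2.852  1.568  2.204] [-0.709  0.469  1.195  0.001  1.481  0.519] [-0.055 -0.031  0.038 -0.014 -0.    -0.013] 1.0167
```

View pics/w1.png

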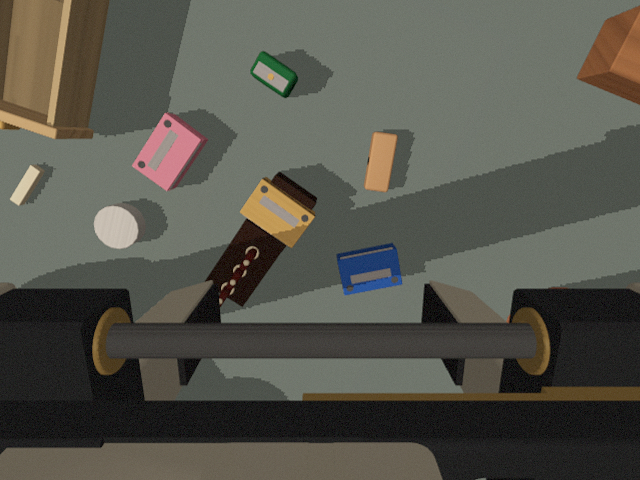

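The shaper is at about (279,212) in the wrist view, the handle at (381,161), and blue, pink, tin and sharpener are clear of both. Next I'll segment the two parts.

```bash
cat >> h.py <<'E'
def seg(im,uv,tol=(8,70,60),r=70):
    """blob of similar hue around uv: minAreaRect corners"""
    h=cv2.cvtColor(im,cv2.COLOR_RGB2HSV).astype(int); u,v=map(int,uv)
    ref=np.median(h[v-2:v+3,u-2:u+3].reshape(-1,3),axis=0)
    m=(np.abs(h-ref)<=np.array(tol)).all(2).astype(np.uint8)
    k=np.zeros_like(m);k[max(0,v-r):v+r,max(0,u-r):u+r]=1
    m=cv2.morphologyEx(m*k,cv2.MORPH_CLOSE,np.ones((3,3)))
    n,l,st,_=cv2.connectedComponentsWithStats(m); L=l[v,u]
    c=max(cv2.findContours((l==L).astype(np.uint8),cv2.RETR_EXTERNAL,cv2.CHAIN_APPROX_NONE)[0],key=cv2.contourArea)
    return cv2.minAreaRect(c),cv2.boxPoints(cv2.minAreaRect(c)),ref
def rect(n,im,uv,z,T=None,**k):
    r,b,ref=seg(im,uv,**k); P=ray(n,b,z,T)[:,:2]
    e=P[1]-P[0],P[2]-P[1]; l=[np.linalg.norm(x) for x in e]; i=int(np.argmax(l))
    return P.mean(0),np.degrees(np.arctan2(e[i][1],e[i][0]))%180,l,b
E
python3 - <<'E'
from h import *
np.set_printoptions(precision=1,suppress=True)
im=cv2.imread('pics/w1.png')[:,:,::-1].copy();T=np.load('w1.npy')
print('shaper',rect('wrist',im,(262,218),36,T)); print('handle',rect('wrist',im,(383,150),18,T))
print('tin',ray('wrist',(117,226),20,T))
print('drawer front right top outer corner',ray('wrist',[(92,137),(88,127)],68,T),ray('wrist',[(92,137)],63,T), 'cab',ray('wrist',[(579,77)],80,T))
E
```

```text
shaper (array([ 484., -291.]), np.float64(73.55879386546157), [np.float64(43.62936741348517), np.float64(67.67334891850295)], array([[238. , 211.2],
       [261.6, 178.1],
       [314.6, 216. ],
       [291. , 249. ]], dtype=float32))
handle (array([ 570.7, -376.7]), np.float64(11.824191589554058), [np.float64(61.59458884845302), np.float64(26.517830491155)], array([[362.4, 188.7],
       [372.1, 130.4],
       [396.9, 134.5],
       [387.2, 192.9]], dtype=float32))
tin [[ 407.5 -126.8   20. ]]
drawer front right top outer corner [[ 502.8 -109.3   68. ]
 [ 510.3 -104.2   68. ]] [[ 501.8 -106.5   63. ]] cab [[ 695.3 -500.9   80. ]]
```

The measured shaper (43.6 x 67.7 mm) and handle (61.6 x 26.5 mm) match their given sizes. Shaper is at (484,-291), yaw 73.6°, and I'll approach its ends now.

{"fn": "carry_out", "kwargs": {"rows": [[-6, 12, -10, -6.5], [-12, 24, -25, -13], [-18, 34, -50, -19.5], [-22, 42, -80, -26], [-22, 42, -110, -32], [-22, 42, -135, -36], [-22, 42, -155, -36], [-22, 42, -170, -36], [-22, 42, -180, -36], [-22, 42, -190, -36], [-22, 42, -200, -36], [-22, 42, -210, -36], [-22, 42, -218, -36], [-22, 42, -225, -36], [-22, 42, -228, -36], [-22, 42, -228, -36], [-22, 42, -228, -36]], "hand": 85}}

```text
time: 2.48
tool_pos: [483.2, -292.0, 15.4]
tcp_rot: [-2.784, 1.568, 1.642]
contact_force: [-0.1, 0.3, 0.2]
grip_width: 84.8
```

{"fn": "carry_out", "kwargs": {"rows": [[0, 0, 0, 0], [0, 0, 0, 0], [0, 0, 0, 0], [0, 0, 0, 0], [0, 0, 0, 0], [0, 0, 0, 0], [0, 0, 0, 0], [0, 0, 0, 0]], "hand": 55}}

```text
time: 3.15
tool_pos: [483.2, -292.0, 15.4]
tcp_rot: [-2.787, 1.568, 1.639]
contact_force: [-0.0, -0.1, 0.1]
grip_width: 55.4
```

The fingers closed to 55 mm where I expected 68 mm, so I'll look.

Run:
```python
from h import *
np.set_printoptions(precision=3,suppress=True)
o=get_obs();print(o['tool_pos'],o['joint_positions'],o['grip_width'])
np.save('w2.npy',wristT(o)); w=snap('wrist','w2.png');s=snap('scene','s2.png');d=snap('side','d2.png')
r=lambda im,x,y,w,h,f:cv2.resize(im[y:y+h,x:x+w],None,fx=f,fy=f,interpolation=cv2.INTER_CUBIC)
cv2.imwrite('pics/c3.png',np.vstack([np.hstack([r(s,150,220,130,100,3),r(d,350,110,130,100,3)]),cv2.resize(w,(390,292)).repeat(1,1).copy() if 0 else np.hstack([cv2.resize(w,(390,292)),np.zeros((292,390,3),np.uint8)])])[:,:,::-1])
```

```text
[ 483.175 -292.008   15.36 ] [-0.681  0.612  1.627  0.003  0.904  1.175] 55.44679622151125
```

View pics/c3.png

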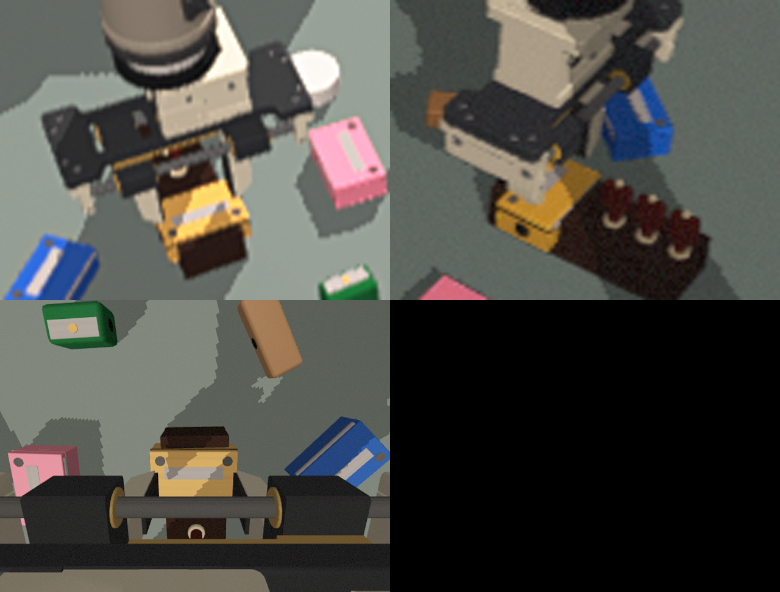

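Run:
```python
from h import *
np.set_printoptions(precision=1,suppress=True)
p=get_obs()['tool_pos']; T=np.load('w2.npy')
im=cv2.imread('pics/w2.png')[:,:,::-1].copy()
print('shaper wrist',rect('wrist',im,(270,280),36,T))
j=np.array([np.cos(np.radians(73.6)),np.sin(np.radians(73.6)),0])
pts=[p,p+j*27.7,p-j*27.7,p+j*27.7+[0,0,38],p-j*27.7+[0,0,38]]
P={n:proj(n,pts,t) for n,t in(('scene',None),('side',None),('wrist',T))}
print(P)
a=[]
for n,f,(x,y,w,h) in(('scene','s2',(170,240,100,75)),('side','d2',(360,130,100,75))):
    i=cv2.imread(f'pics/{f}.png'); i=cv2.resize(i[y:y+h,x:x+w],None,fx=4,fy=4,interpolation=2)
    for q in P[n]: cv2.circle(i,tuple(int(v) for v in (q-[x,y])*4),3,(0,255,0),-1)
    a.append(i)
i=cv2.imread('pics/w2.png')
for q in P['wrist']: cv2.circle(i,tuple(int(v) for v in q),4,(0,255,0),-1)
cv2.imwrite('pics/c4.png',np.vstack([np.hstack(a),np.hstack([i[190:490,100:500],np.zeros((290,400,3),np.uint8)])]))
```

```text
shaper wrist (array([ 489.4, -286.1]), np.float64(73.58974923895856), [np.float64(33.122619707660675), np.float64(9.692265581274343)], array([[269., 275.],
       [339., 275.],
       [339., 294.],
       [269., 294.]], dtype=float32))
{'scene': array([[216.8, 294.7],
       [227.7, 291. ],
       [205.6, 298.4],
       [226. , 280.9],
       [203.5, 288.3]]), 'side': array([[402.9, 178. ],
       [395.9, 185.3],
       [409.7, 170.9],
       [397.3, 172.4],
       [411.3, 158. ]]), 'wrist': array([[319.8, 277.6],
       [267.8, 277.6],
       [371.9, 277.6],
       [255.9, 308.7],
       [383.1, 308.7]])}
```

View pics/c4.png

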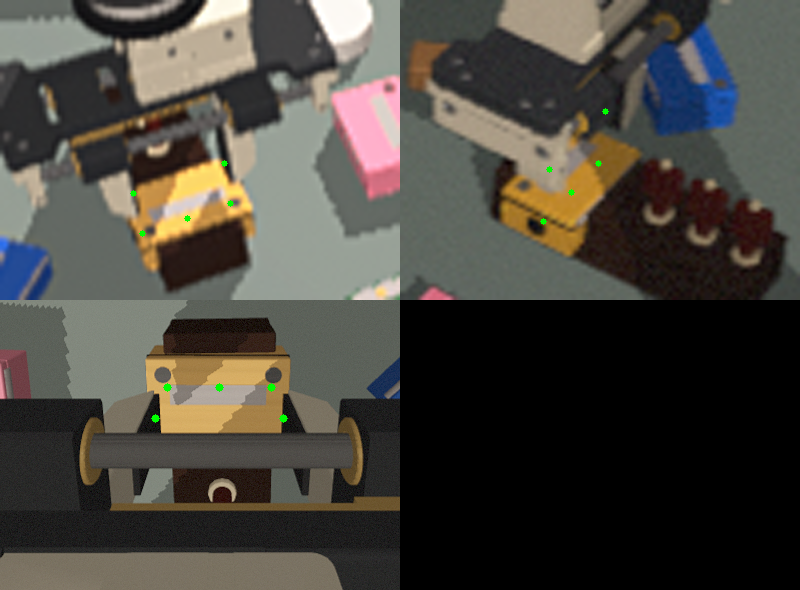

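{"fn": "carry_out", "kwargs": {"rows": [[0, 0, 0, 0], [0, 0, 0, 0], [0, 0, 0, 0], [0, 0, 0, 0], [0, 0, 0, 0]], "hand": 40}}

```text
time: 3.72
tool_pos: [483.2, -292.0, 15.4]
tcp_rot: [-2.782, 1.568, 1.644]
contact_force: [0.8, 0.1, 0.7]
grip_width: 39.9
```

{"fn": "carry_out", "kwargs": {"rows": [[0, 0, -1, 0], [0, 0, -2, 0], [0, 0, -2, 0]]}}

```text
time: 3.97
tool_pos: [483.1, -291.9, 13.1]
tcp_rot: [-2.683, 1.568, 1.742]
contact_force: [-0.3, 0.2, 0.0]
grip_width: 40.0
```

{"fn": "carry_out", "kwargs": {"rows": [[0, 0, -1, 0], [0, 0, -2, 0], [0, 0, -2, 0]]}}

```text
time: 4.22
tool_pos: [482.9, -291.8, 10.8]
tcp_rot: [-2.589, 1.567, 1.837]
contact_force: [-0.6, -0.3, 0.1]
grip_width: 40.2
```

Run:
```python
from h import *
np.set_printoptions(precision=1,suppress=True)
o=get_obs();print(o['tool_pos'],o['contact_force'])
s=snap('scene','s3.png');d=snap('side','d3.png')
f=lambda i,x,y:cv2.resize(i[y:y+75,x:x+50],None,fx=8,fy=8,interpolation=2)
cv2.imwrite('pics/c5.png',np.hstack([f(s,190,245),f(d,375,130)])[:,:,::-1])
print(o['tcp_rot'])
```

```text
[ 482.9 -291.8   10.8] [-0.6 -0.3  0.1]
[-2.6  1.6  1.8]
```

View pics/c5.png

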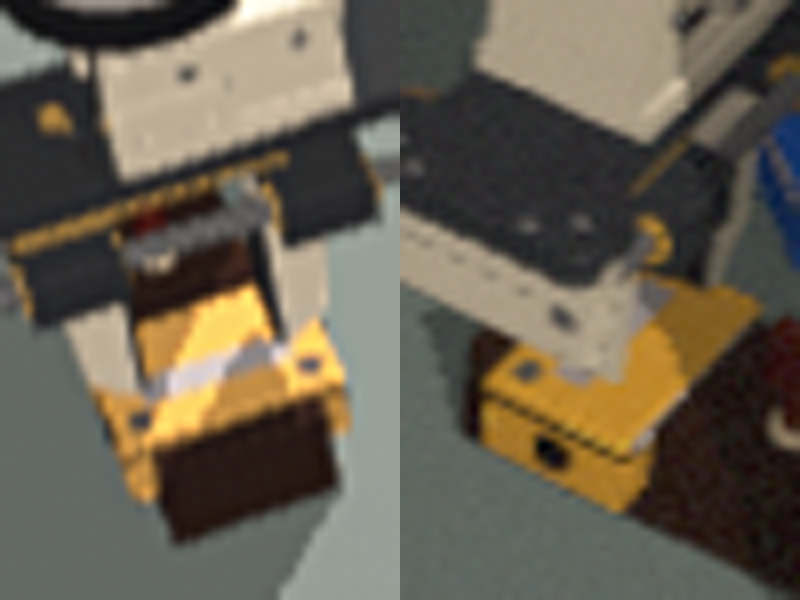

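Run:
```python
from h import *
np.set_printoptions(precision=1,suppress=True)
T=np.load('w2.npy')
q=ray('wrist',[(247,247),(390,247)],36,T);print(q,np.linalg.norm(q[0]-q[1]),T[:3,3])
im=cv2.imread('pics/w2.png')
p=get_obs()['tool_pos'];j=np.array([np.cos(np.radians(73.6)),np.sin(np.radians(73.6)),0])
for dz in range(0,45,5):
    print(dz,*[proj(n,[p-j*20+[0,0,dz],p+j*20+[0,0,dz],p-j*30+[0,0,dz]]).ravel() for n in('scene','side')])
```

```text
[[ 514.7 -266.2   36. ]
 [ 496.  -329.8   36. ]] 66.26015230108331 [ 551.9 -313.3  204.9]
0 [209.  298.4 224.9 293.1 205.  299.8] [407.7 174.4 397.8 184.8 410.1 171.9]
5 [208.7 297.1 224.7 291.8 204.7 298.5] [407.9 172.8 398.  183.1 410.4 170.2]
10 [208.5 295.8 224.5 290.5 204.4 297.2] [408.1 171.1 398.1 181.5 410.6 168.5]
15 [208.2 294.5 224.2 289.2 204.1 295.9] [408.3 169.4 398.3 179.8 410.8 166.8]
20 [207.9 293.2 224.  287.8 203.8 294.5] [408.5 167.7 398.5 178.1 411.  165.2]
25 [207.6 291.9 223.8 286.5 203.5 293.2] [408.8 166.  398.7 176.4 411.2 163.5]
30 [207.3 290.5 223.5 285.2 203.3 291.9] [409.  164.3 398.9 174.7 411.4 161.7]
35 [207.1 289.2 223.3 283.8 203.  290.5] [409.2 162.6 399.1 173.  411.7 160. ]
40 [206.8 287.8 223.  282.5 202.7 289.2] [409.4 160.8 399.3 171.2 411.9 158.3]
```

The fingertips are visibly above the shaper's top, about 20–25 mm higher than the reported TCP. I'll find the exact offset by touch.

{"fn": "carry_out", "kwargs": {"rows": [[0, 0, -1, 0], [0, 0, -1, 0]]}}

```text
time: 4.48
tool_pos: [482.9, -291.8, 9.9]
tcp_rot: [-2.602, 1.567, 1.823]
contact_force: [1.0, -0.4, 0.7]
grip_width: 39.7
```

{"fn": "carry_out", "kwargs": {"rows": [[0, 0, -1, 0], [0, 0, -1, 0]]}}

```text
time: 4.65
tool_pos: [482.8, -291.8, 8.7]
tcp_rot: [-2.566, 1.567, 1.86]
contact_force: [0.2, -0.3, 0.6]
grip_width: 40.2
```

{"fn": "carry_out", "kwargs": {"rows": [[0, 0, -1, 0], [0, 0, -2, 0], [0, 0, -2, 0]]}}

```text
time: 4.9
tool_pos: [482.7, -291.7, 6.5]
tcp_rot: [-2.516, 1.567, 1.909]
contact_force: [0.7, -0.3, 0.6]
grip_width: 40.0
```

{"fn": "carry_out", "kwargs": {"rows": [[0, 0, -1, 0], [0, 0, -2, 0], [0, 0, -2, 0]]}}

```text
time: 5.15
tool_pos: [482.7, -291.7, 4.5]
tcp_rot: [-2.513, 1.567, 1.913]
contact_force: [-1.1, 0.1, 0.2]
grip_width: 40.0
```

Run:
```python
from h import *
np.set_printoptions(precision=1,suppress=True)
o=get_obs();p=o['tool_pos'];print(p,o['joint_positions'],o['tau'],o['moment'])
T=wristT(o);np.save('w4.npy',T);w=snap('wrist','w4.png');d=snap('side','d4.png');s=snap('scene','s4.png')
for n,a,b,(x,y) in(('side','d3','d4',(395,60)),('scene','s3','s4',(195,190))):
    A=cv2.imread(f'pics/{a}.png',0)[y:y+70,x:x+60].astype(np.float32);B=cv2.imread(f'pics/{b}.png',0)[y:y+70,x:x+60].astype(np.float32)
    q=p+[0,0,150]; print(n,cv2.phaseCorrelate(A,B,cv2.createHanningWindow((60,70),cv2.CV_32F)),proj(n,[q])-proj(n,[q+[.2,-.1,6.3]]))
f=lambda i,x,y:cv2.resize(i[y:y+75,x:x+50],None,fx=6,fy=6,interpolation=2)
cv2.imwrite('pics/c6.png',np.hstack([cv2.resize(w[200:425,170:470],(600,450)),f(d,375,130)[:450,:200]])[:,:,::-1])
```

```text
[ 482.7 -291.7    4.5] [-0.7  0.6  1.6  0.   0.9  1.2] [  0.  -50.7 -18.3   0.1  -0.1  -0. ] [0. 0. 0.]
side ((-0.10863097003192479, 2.836616142656304), 0.9784370713763767) [[-0.2  2.5]]
scene ((0.32569084180575913, 1.8864531911123947), 0.8978108375160783) [[0.4 1.8]]
```

View pics/c6.png

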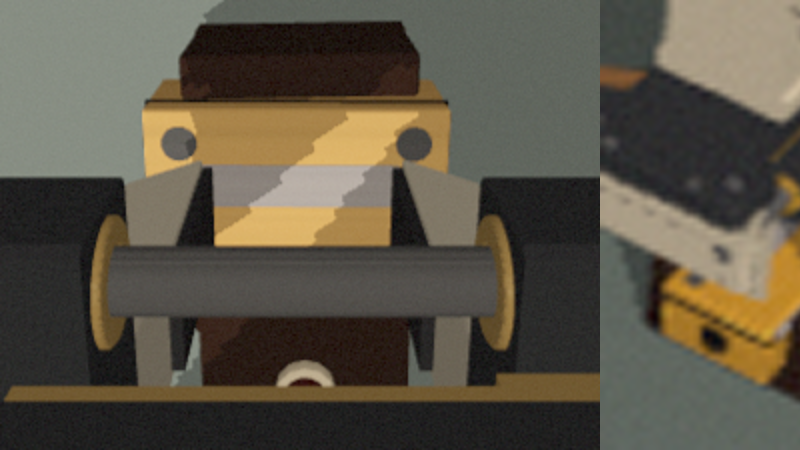

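The arm really did descend. Finger geometry in the wrist view (tips 89 px apart for 40 mm) puts the tips about 30 mm behind the reported TCP. I'll keep touching down.

{"fn": "carry_out", "kwargs": {"rows": [[0, 0, -1, 0], [0, 0, -1, 0]]}}

```text
time: 5.47
tool_pos: [482.8, -291.7, 4.4]
tcp_rot: [-2.565, 1.567, 1.861]
contact_force: [-2.1, 0.9, 7.2]
grip_width: 40.0
```

{"fn": "carry_out", "kwargs": {"rows": [[0, 0, -1, 0], [0, 0, -1, 0]]}}

```text
time: 5.63
tool_pos: [482.8, -291.7, 4.3]
tcp_rot: [-2.615, 1.568, 1.811]
contact_force: [-1.8, 2.1, 9.0]
grip_width: 39.9
```

{"fn": "carry_out", "kwargs": {"rows": [[0, 0, -1, 0], [0, 0, -1, 0]]}}

```text
time: 5.8
tool_pos: [482.8, -291.7, 4.3]
tcp_rot: [-2.706, 1.568, 1.72]
contact_force: [-3.4, 2.1, 9.0]
grip_width: 40.0
```

Contact comes at TCP z = 4.4 on the 36 mm top, so the true tips are 31.6 mm above the reported TCP. I'll use that offset from here on: raise, open, lower to tips ≈15, grip.

{"fn": "carry_out", "kwargs": {"rows": [[0, 0, 8, 0], [0, 0, 12, 0], [0, 0, 12, 0], [1, 0, 12, 0], [1, 0, 12, 0], [1, 0, 12, 0], [1, 0, 12, 0], [1, 0, 12, 0], [1, 0, 4, 0], [1, 0, -4, 0], [1, 0, -10, 0], [1, 0, -15, 0], [1, 0, -19, 0], [1, 0, -21, 0], [1, 0, -21, 0]], "hand": 85}}

```text
time: 7.05
tool_pos: [483.5, -291.5, -17.3]
tcp_rot: [-2.503, 1.567, 1.923]
contact_force: [-1.1, 0.3, -0.1]
grip_width: 84.9
```

{"fn": "carry_out", "kwargs": {"rows": [[0, 0, 0, 0], [0, 0, 0, 0], [0, 0, 0, 0], [0, 0, 0, 0], [0, 0, 0, 0], [0, 0, 0, 0]], "hand": 50}}

```text
time: 7.55
tool_pos: [483.7, -291.5, -17.0]
tcp_rot: [-2.596, 1.568, 1.83]
contact_force: [-0.0, 1.0, 1.3]
grip_width: 68.0
```

{"fn": "carry_out", "kwargs": {"rows": [[0, 0, 8, 0], [0, 0, 25, 0], [0, 0, 55, 0], [0, 0, 85, 0], [0, 25, 100, 0], [-5, 60, 105, 0], [-10, 100, 105, 0], [-15, 140, 105, 2], [-20, 180, 105, 4], [-25, 220, 105, 6], [-30, 260, 105, 8], [-35, 300, 105, 10], [-40, 340, 105, 12], [-42, 380, 105, 14], [-44, 420, 105, 16.4], [-44, 460, 105, 16.4], [-44, 500, 100, 16.4], [-44, 530, 85, 16.4], [-44, 550, 60, 16.4], [-44, 556, 40, 16.4]]}}

```text
time: 9.22
tool_pos: [439.2, 267.7, 22.1]
tcp_rot: [-2.905, 1.567, 1.811]
contact_force: [-0.6, -0.7, -5.5]
grip_width: 67.6
```

{"fn": "carry_out", "kwargs": {"rows": [[0, 0, -10, 0], [0, 0, -20, 0], [0, 0, -26, 0], [0, 0, -30, 0], [0, 0, -32, 0], [0, 0, -32, 0]]}}

```text
time: 9.72
tool_pos: [439.5, 267.2, -9.7]
tcp_rot: [-2.969, 1.567, 1.745]
contact_force: [-0.2, -0.8, -4.7]
grip_width: 67.7
```

{"fn": "carry_out", "kwargs": {"rows": [[0, 0, -5, 0], [0, 0, -9, 0], [0, 0, -12, 0], [0, 0, -13, 0], [0, 0, -13.5, 0], [0, 0, -14, 0], [0, 0, -14, 0]]}}

```text
time: 10.3
tool_pos: [439.5, 267.3, -23.7]
tcp_rot: [-2.987, 1.567, 1.728]
contact_force: [-0.5, -0.9, -5.2]
grip_width: 67.5
```

{"fn": "carry_out", "kwargs": {"rows": [[0, 0, -0.5, 0], [0, 0, -1, 0], [0, 0, -1, 0]]}}

```text
time: 10.55
tool_pos: [439.7, 267.4, -24.1]
tcp_rot: [-3.141, 1.567, 1.574]
contact_force: [-2.2, -1.2, 2.3]
grip_width: 67.7
```

{"fn": "carry_out", "kwargs": {"rows": [[0, 0, 0, 0], [0, 0, 0, 0], [0, 0, 0, 0], [0, 0, 10, 0], [0, 0, 30, 0], [0, 0, 65, 5], [0, -15, 105, 12], [5, -40, 145, 19], [15, -70, 180, 26], [25, -100, 210, 33], [35, -130, 240, 40], [45, -160, 270, 47], [55, -190, 284, 54], [65, -220, 284, 61], [75, -240, 284, 68], [85, -250, 284, 75], [90, -257, 284, 82], [90, -257, 284, 89], [90, -257, 284, 90], [90, -257, 284, 90]], "hand": 86}}

```text
time: 12.22
tool_pos: [529.5, 10.4, 260.4]
tcp_rot: [3.135, 1.567, 3.134]
contact_force: [0.7, 0.0, 1.2]
grip_width: 85.8
```

Run:
```python
from h import *
np.set_printoptions(precision=2,suppress=True)
o=get_obs();print(o['tool_pos'],o['tcp_rot'],o['dq'],o['time'])
T=wristT(o);np.save('w5.npy',T);w=snap('wrist','w5.png');s=snap('scene','s5.png');d=snap('side','d5.png')
np.set_printoptions(precision=1)
print('side px',proj('side',[[439,267,29]]),'scene',proj('scene',[[439,267,29]]), 'wrist',proj('wrist',[[439,267,29]],T), proj('wrist',[[635,227,9]],T))
for n,im in(('side',d),('scene',s)): print(rect(n,im,proj(n,[[439,253,29]])[0],29))
```

```text
[529.52  10.38 260.44] [3.13 1.57 3.13] [ 0.01 -0.    0.01  0.   -0.    0.06] 12.2167
side px [[333.  409.1]] scene [[370.  183.3]] wrist [[225.1 -67.5]] [[425.4 -11.1]]
(array([444. , 269.5]), np.float64(86.49885771539682), [np.float64(47.92061288981148), np.float64(11.835246142359898)], array([[320. , 421. ],
       [332.3, 395.2],
       [338.9, 398.3],
       [326.6, 424.1]], dtype=float32))
(array([437.2, 258.5]), np.float64(76.13942427067458), [np.float64(99.94323043073014), np.float64(63.79960716115378)], array([[350.1, 182.3],
       [379.8, 172.4],
       [384.5, 186.5],
       [354.8, 196.4]], dtype=float32))
```

View pics/w5.png

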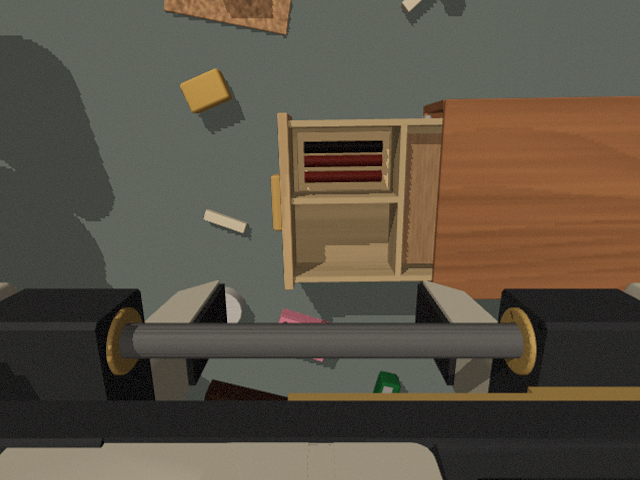

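The view shows the bay between the divider (row ≈199) and the right wall (row ≈280), and between the front board (col ≈290) and the back wall (col ≈398). The pull is at (276,203). I'll measure edges numerically.

Run:
```python
from h import *
np.set_printoptions(precision=1,suppress=True)
T=np.load('w5.npy');im=cv2.imread('pics/w5.png');g=cv2.cvtColor(im,cv2.COLOR_BGR2GRAY).astype(int)
def edges(line,off):
    d=line[2:]-line[:-2]; return [(i+1+off,int(d[i])) for i in range(1,len(d)-1) if abs(d[i])>14 and abs(d[i])>=abs(d[i-1]) and abs(d[i])>abs(d[i+1])]
for r in (130,150,165,215,225,240,255,268): print('row',r,edges(g[r-1:r+2,262:450].sum(0)//3,262))
for c in (310,330,350,370,385): print('col',c,edges(g[110:300,c-1:c+2].sum(1)//3,110))
```

```text
row 130 [(278, 61), (287, -74), (292, 33), (392, -32), (400, 91), (407, -57), (441, -25), (443, 32)]
row 150 [(279, 45), (288, -72), (293, 46), (298, 25), (303, -91), (382, 109), (386, 41), (389, -60), (391, -41), (396, 37), (400, 63), (406, -71), (413, 31), (440, -48), (442, 29)]
row 165 [(279, 49), (289, -73), (293, 48), (298, 19), (304, -106), (382, 73), (386, 47), (388, -52), (390, -41), (394, 29), (399, 62), (405, -69), (411, 27), (439, -52), (441, 35)]
row 215 [(273, 35), (290, -80), (295, 54), (389, -52), (394, 30), (397, 59), (403, -75), (407, 19), (436, -42), (438, 34)]
row 225 [(273, 47), (280, -28), (282, 42), (290, -78), (295, 40), (388, -35), (392, 35), (397, 63), (403, -64), (408, 32), (435, -54), (437, 30)]
row 240 [(283, 44), (291, -82), (296, 40), (387, -20), (389, 18), (396, 57), (402, -76), (407, 37), (434, -55), (436, 32)]
row 255 [(283, 56), (292, -80), (296, 35), (325, 41), (387, -40), (395, 53), (401, -68), (407, 29), (433, -57), (435, 33)]
row 268 [(284, 64), (292, -81), (313, 34), (391, -23), (395, 56), (401, -73), (408, 29), (432, -39), (434, 28)]
col 310 [(
[... 282 characters left out ...]
75), (166, 87), (170, -66), (182, 94), (191, -27), (194, 55), (197, 22), (203, -47), (245, 44), (276, 20), (281, -66)]
col 350 [(119, 50), (126, -64), (132, 21), (141, -90), (146, -17), (152, 108), (155, -60), (166, 95), (170, -82), (177, -17), (182, 94), (189, -29), (194, 58), (197, 24), (203, -52), (245, 45), (276, 26), (281, -76)]
col 370 [(119, 53), (125, -72), (131, 28), (140, -106), (152, 114), (154, -73), (166, 104), (170, -86), (177, -17), (181, 96), (189, -35), (193, 52), (197, 25), (203, -42), (243, 32), (275, 21), (281, -86)]
col 385 [(119, 45), (125, -78), (131, 34), (175, 45), (179, -18), (183, -16), (190, -41), (193, 53), (197, 22), (203, -35), (243, 42), (275, 20), (281, -76)]
```

Run:
```python
from h import *
np.set_printoptions(precision=1,suppress=True)
T=np.load('w5.npy')
R=lambda u,z: ray('wrist',u,z,T)[:,:2]
for zf,zw in((68,63),(63,58),(55,50)):
    a=R([(278.5,130),(283.9,268)],zf);b=R([(287.3,130),(292.3,268)],zf);c=R([(400.2,130),(395.2,268)],zw);d=R([(407,130),(401.4,268)],zw)
    e=R([(310,197),(385,197)],zw);f=R([(310,203),(385,203)],zw);g=R([(310,276.3),(385,275.2)],zw);h=R([(310,282),(385,281.2)],zw)
    print(zf,'\nfront out',a.ravel(),'in',b.ravel(),'\nback',c.ravel(),d.ravel(),'\ndiv',e.ravel(),f.ravel(),'\nright',g.ravel(),h.ravel())
    print('yaws',[np.round(np.degrees(np.arctan2(*(q[0]-q[1])[::-1])),2) for q in(a,b,c,d)],[np.round(np.degrees(np.arctan2(*(q[1]-q[0])[::-1])),2) for q in(e,f,g,h)])
print('pull',R([(273,180),(273.4,225)],50),'cab front',R([(443,130),(434,268)],80), R([(438,297)],80))
# cork pad/floor edge check
print('nutA',R([(226,222)],9))
```

```text
68 
front out [488.   88.7 489.4 -52.2] in [496.4  88.7 498.3 -52.2] 
back [606.4  88.7 608.9 -54. ] [613.   88.7 615.6 -54. ] 
div [517.7  22.9 594.5  22.9] [517.6  16.8 594.7  16.7] 
right [517.  -63.5 598.3 -62.2] [516.9 -70.1 598.6 -69.2]
yaws [np.float64(90.59), np.float64(90.77), np.float64(91.02), np.float64(91.04)] [np.float64(-0.02), np.float64(-0.01), np.float64(0.91), np.float64(0.67)]
63 
front out [487.4  88.8 488.9 -54. ] in [496.   88.8 497.9 -54. ] 
back [607.3  88.8 609.9 -55.7] [614.1  88.8 616.7 -55.7] 
div [517.5  22.2 595.3  22.2] [517.5  15.9 595.6  15.9] 
right [516.8 -65.4 599.2 -64.1] [516.7 -72.1 599.5 -71.1]
yaws [np.float64(90.59), np.float64(90.77), np.float64(91.02), np.float64(91.04)] [np.float64(-0.02), np.float64(-0.01), np.float64(0.91), np.float64(0.67)]
55 
front out [486.5  88.9 488.  -56.8] in [495.3  88.9 497.3 -56.8] 
back [608.9  88.9 611.6 -58.5] [615.8  88.9 618.5 -58.5] 
div [517.3  21.  596.6  20.9] [517.2  14.6 596.9  14.5] 
right [516.5 -68.4 600.6 -67.1] [516.5 -75.2 600.9 -74.2]
yaws [np.float64(90.59), np.float64(90.77), np.float64(91.02), np.float64(91.04)] [np.float64(-0.02), np.float64(-0.01), np.float64(0.91), np.float64(0.67)]
pull [[478.7  38.8]
 [477.5  -9.4]] cab front [[642.9  88.4]
 [645.4 -48. ]] [[652.2 -80.3]]
nutA [[415.9 -15.1]]
```

Bay interior measures 110.3 x 79.8 mm, which matches. Centre is (552.6,-23), yaw ≈0.7°, pull face x≈477, y≈15. Now I'll hover near the pad to measure the shaper and the nut.

{"fn": "carry_out", "kwargs": {"rows": [[-10, 35, 0, 0], [-20, 75, 0, 0], [-30, 115, -10, 0], [-45, 150, -20, 0], [-60, 180, -30, 0], [-75, 200, -40, 0], [-80, 210, -50, 0], [-80, 210, -50, 0], [-80, 210, -50, 0]], "hand": 70}}

```text
time: 13.12
tool_pos: [449.1, 221.1, 210.4]
tcp_rot: [-3.025, 1.567, -3.024]
contact_force: [-0.2, -0.8, 0.6]
grip_width: 69.9
```

Run:
```python
from h import *
np.set_printoptions(precision=1,suppress=True)
o=get_obs();print(o['tool_pos'],o['tcp_rot'],o['time'])
T=wristT(o);np.save('w6.npy',T);w=snap('wrist','w6.png')
ps=proj('wrist',[[440,267,29],[428,267,29],[635,227,9]],T);print(ps)
for z,u in((29,ps[1]),(9,ps[2])):
    for tol in((8,70,60),(12,90,90)):
        try: print(rect('wrist',w,u,z,T,tol=tol,r=60))
        except Exception as e: print(e)
a=w[:,:,::-1];cv2.imwrite('pics/c7.png',np.vstack([cv2.resize(a[:300,100:500],None,fx=2,fy=2)]))
```

```text
[449.1 221.1 210.4] [-3.   1.6 -3. ] 13.1167
[[312.1 164.9]
 [299.6 164.9]
 [500.7 202.9]]
(array([428.3, 266. ]), np.float64(91.5297009451226), [np.float64(106.84188390187485), np.float64(112.1430468389038)], array([[242., 104.],
       [358., 104.],
       [358., 223.],
       [242., 223.]], dtype=float32))
(array([428.3, 266. ]), np.float64(91.5297009451226), [np.float64(106.84188390187485), np.float64(112.1430468389038)], array([[242., 104.],
       [358., 104.],
       [358., 223.],
       [242., 223.]], dtype=float32))
(array([631.9, 228.6]), np.float64(41.34134770713852), [np.float64(50.03870392360577), np.float64(14.830067600793145)], array([[473.8, 211.7],
       [514.2, 179.9],
       [522.6, 190.5],
       [482.2, 222.4]], dtype=float32))
(array([631.8, 228.6]), np.float64(41.745387674049), [np.float64(51.04098563219379), np.float64(15.721175221018967)], array([[473.1, 211.9],
       [514.1, 179.1],
       [523.1, 190.3],
       [482.1, 223.1]], dtype=float32))
```

View pics/c7.png

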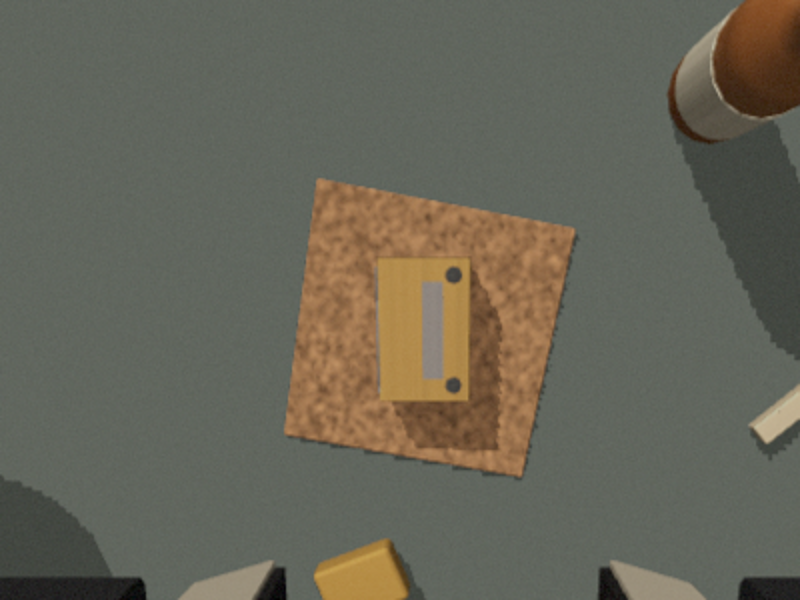

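Shaper on the pad is centred at (312,164.6) px, exactly where predicted: (440,267), yaw 90°. The nut with the largest y is at (632,229), yaw ≈41.5°. Now to regrasp the shaper by its long sides.

{"fn": "carry_out", "kwargs": {"rows": [[-5, 20, -25, 0], [-9, 40, -60, 0], [-9, 46, -100, 0], [-9, 46, -135, 0], [-9, 46, -165, 0], [-9, 46, -185, 0], [-9, 46, -200, 0], [-9, 46, -212, 0], [-9, 46, -222, 0], [-9, 46, -228, 0], [-9, 46, -230, 0], [-9, 46, -230, 0]], "hand": 70}}

```text
time: 14.17
tool_pos: [441.5, 266.3, -19.0]
tcp_rot: [-3.095, 1.568, -3.096]
contact_force: [-0.1, -0.2, -0.5]
grip_width: 70.1
```

{"fn": "carry_out", "kwargs": {"rows": [[0, 0, 0, 0], [0, 0, 0, 0], [0, 0, 0, 0], [0, 0, 0, 0], [0, 0, 0, 0], [0, 0, 0, 0], [0, 0, 0, 0]], "hand": 25}}

```text
time: 14.75
tool_pos: [440.5, 266.3, -18.7]
tcp_rot: [-3.05, 1.567, -3.051]
contact_force: [-4.7, 0.1, 5.7]
grip_width: 43.4
```

{"fn": "carry_out", "kwargs": {"rows": [[0, 0, 10, 0], [0, 0, 40, 0], [0, 0, 75, 0], [5, -20, 100, 0], [15, -55, 115, 0], [30, -92, 120, 0], [45, -130, 120, 0], [60, -168, 120, 0], [75, -205, 120, 0], [90, -240, 120, 0], [102, -268, 115, 0.7], [110, -284, 105, 0.7], [112, -290, 90, 0.7], [112, -290, 75, 0.7], [112, -290, 65, 0.7], [112, -290, 65, 0.7], [112, -290, 65, 0.7]]}}

```text
time: 16.17
tool_pos: [552.0, -23.3, 46.1]
tcp_rot: [-3.119, 1.565, -3.108]
contact_force: [0.2, 0.0, -4.9]
grip_width: 43.6
```

{"fn": "carry_out", "kwargs": {"rows": [[0.5, -0.7, -8, 0], [0.5, -0.7, -18, 0], [0.5, -0.7, -28, 0], [0.5, -0.7, -37, 0], [0.5, -0.7, -44, 0], [0.5, -0.7, -49, 0], [0.5, -0.7, -52, 0], [0.5, -0.7, -53, 0], [0.5, -0.7, -53.5, 0], [0.5, -0.7, -53.5, 0]]}}

```text
time: 17.0
tool_pos: [552.8, -24.1, -7.2]
tcp_rot: [-3.095, 1.566, -3.083]
contact_force: [0.1, 0.9, -5.2]
grip_width: 43.8
```

{"fn": "carry_out", "kwargs": {"rows": [[0, 0, -0.5, 0], [0, 0, -1, 0], [0, 0, -1.5, 0], [0, 0, -1.5, 0]]}}

```text
time: 17.33
tool_pos: [552.8, -24.1, -8.7]
tcp_rot: [-3.082, 1.566, -3.07]
contact_force: [0.7, 0.4, -4.9]
grip_width: 43.4
```

{"fn": "carry_out", "kwargs": {"rows": [[0, 0, -0.5, 0], [0, 0, -1, 0], [0, 0, -1, 0]]}}

```text
time: 17.58
tool_pos: [553.5, -24.1, -8.7]
tcp_rot: [-2.99, 1.568, -2.978]
contact_force: [-0.6, 1.0, 4.6]
grip_width: 43.6
```

{"fn": "carry_out", "kwargs": {"rows": [[0, 0, 0, 0], [0, 0, 0, 0], [0, 0, 0, 0], [0, 0, 10, 0], [0, 0, 35, 0], [0, 0, 70, 0], [0, 0, 110, -4], [0, -20, 145, -11], [-3, -55, 170, -18], [-6, -90, 180, -25], [-9, -130, 180, -32], [-12, -170, 180, -39], [-15, -210, 180, -46], [-18, -250, 180, -53], [-20, -285, 180, -60], [-22, -320, 180, -67], [-23, -345, 180, -74], [-23, -361, 180, -79], [-23, -361, 180, -79], [-23, -361, 180, -79]], "hand": 57}}

```text
time: 19.25
tool_pos: [530.1, -385.5, 171.4]
tcp_rot: [-3.002, 1.567, 1.914]
contact_force: [-0.2, 0.6, -0.0]
grip_width: 56.8
```

```bash
cat > meas.py <<'E'
from h import *
import sys
np.set_printoptions(precision=1,suppress=True)
o=get_obs();print(o['tool_pos'],'jaw',np.degrees(o['tcp_rot'][2]-o['tcp_rot'][0])%360,o['time'])
T=wristT(o);w=snap('wrist',sys.argv[1]+'.png');np.save(sys.argv[1]+'.npy',T)
x,y,z=map(float,sys.argv[2:5]);u=proj('wrist',[[x,y,z]],T)[0];print(u)
for tol in((6,50,25),(8,70,40),(8,70,60)):
    try: print(rect('wrist',w,u,z,T,tol=tol,r=110))
    except Exception as e: print(e)
E
python3 meas.py w7 571 -377 18
```

```text
[ 530.1 -385.5  171.4] jaw 281.70642504426417 19.25
[320.8 172.2]
(array([ 570.9, -377.2]), np.float64(12.207471996956116), [np.float64(22.64403163682499), np.float64(58.92660180904451)], array([[308., 138.],
       [334., 138.],
       [334., 205.],
       [308., 205.]], dtype=float32))
(array([ 571.3, -377.1]), np.float64(11.156523454939782), [np.float64(59.77591328138387), np.float64(22.62864373672274)], array([[308., 205.],
       [308., 137.],
       [334., 137.],
       [334., 205.]], dtype=float32))
(array([ 571. , -377.7]), np.float64(12.247883274719385), [np.float64(23.4988224867297), np.float64(60.68760331153097)], array([[308., 137.],
       [335., 137.],
       [335., 206.],
       [308., 206.]], dtype=float32))
```

{"fn": "carry_out", "kwargs": {"rows": [[14, 3, -20, 0], [28, 6, -50, 0], [41, 8, -85, 0], [41, 8, -120, 0], [41, 8, -145, 0], [41, 8, -165, 0], [41, 8, -180, 0], [41, 8, -190, 0], [41, 8, -196, 0], [41, 8, -198, 0], [41, 8, -198, 0], [41, 8, -198, 0]], "hand": 57}}

```text
time: 20.3
tool_pos: [572.1, -376.7, -25.3]
tcp_rot: [2.788, 1.568, 1.424]
contact_force: [-0.2, -0.3, 0.3]
grip_width: 57.2
```

{"fn": "carry_out", "kwargs": {"rows": [[0, 0, 0, 0], [0, 0, 0, 0], [0, 0, 0, 0], [0, 0, 0, 0], [0, 0, 0, 0], [0, 0, 0, 0], [0, 0, 0, 0]], "hand": 12}}

```text
time: 20.88
tool_pos: [572.1, -376.8, -25.1]
tcp_rot: [2.756, 1.569, 1.391]
contact_force: [-0.3, -0.0, 2.0]
grip_width: 25.4
```

{"fn": "carry_out", "kwargs": {"rows": [[0, 0, 10, 0], [0, 0, 40, 0], [0, 0, 80, 0], [0, 5, 120, 6], [-2, 30, 150, 13], [-4, 65, 170, 20], [-6, 100, 175, 27], [-8, 135, 175, 34], [-10, 170, 175, 41], [-12, 205, 175, 48], [-14, 235, 175, 55], [-16, 260, 175, 62], [-18, 280, 175, 69], [-20, 290, 175, 76], [-20, 292, 175, 78.9], [-20, 292, 175, 78.9], [-20, 292, 175, 78.9], [-20, 292, 175, 78.9]]}}

```text
time: 22.38
tool_pos: [552.2, -85.3, 150.2]
tcp_rot: [2.783, 1.569, 2.793]
contact_force: [-0.3, 0.1, -0.8]
grip_width: 25.7
```

```bash
python3 meas.py w8 542 -23 39
```

```text
[552.2 -85.3 150.2] jaw 0.5970245293645512 22.3833
[308.9 149.8]
(array([553.4, -33.4]), np.float64(93.08348554214456), [np.float64(42.78511098199092), np.float64(46.67312424702435)], array([[294.8, 133.1],
       [351. , 131.8],
       [352.3, 193. ],
       [296.1, 194.3]], dtype=float32))
(array([559.2,  -9.9]), np.float64(94.90735053773324), [np.float64(121.97735910614014), np.float64(127.73802465898734)], array([[245.7,  40.3],
       [416. ,  38.9],
       [417.4, 214. ],
       [247. , 215.3]], dtype=float32))
(array([547.8, -14.1]), np.float64(0.5553683305386559), [np.float64(143.8911725247834), np.float64(136.7301362226173)], array([[216.,  39.],
       [417.,  39.],
       [417., 225.],
       [216., 225.]], dtype=float32))
```

{"fn": "carry_out", "kwargs": {"rows": [[0.5, 25, -5, 0], [1, 50, -15, 0], [1.2, 63, -40, 0], [1.2, 63, -70, 0], [1.2, 63, -95, 0], [1.2, 63, -112, 0], [1.2, 63, -123, 0], [1.2, 63, -129, 0], [1.2, 63, -132, 0], [1.2, 63, -134, 0], [1.2, 63, -134, 0], [1.2, 63, -134, 0]]}}

```text
time: 23.43
tool_pos: [554.0, -22.6, 17.0]
tcp_rot: [1.944, 1.57, 1.954]
contact_force: [-0.7, 0.4, -1.1]
grip_width: 25.5
```

{"fn": "carry_out", "kwargs": {"rows": [[0, 0, -0.5, 0], [0, 0, -1, 0], [0, 0, -1.5, 0], [0, 0, -1.5, 0]]}}

```text
time: 23.77
tool_pos: [554.1, -22.6, 15.7]
tcp_rot: [0.816, 1.57, 0.826]
contact_force: [0.1, 0.0, -0.7]
grip_width: 25.8
```

Still about 1.8 mm to go. I'll correct x slightly and keep lowering.

{"fn": "carry_out", "kwargs": {"rows": [[-0.7, 0.5, -0.5, 0], [-0.7, 0.5, -1, 0], [-0.7, 0.5, -1.5, 0], [-0.7, 0.5, -1.5, 0]]}}

```text
time: 24.1
tool_pos: [553.3, -22.0, 14.0]
tcp_rot: [1.916, 1.57, 1.927]
contact_force: [0.4, 0.3, -0.3]
grip_width: 25.7
```

{"fn": "carry_out", "kwargs": {"rows": [[0, 0, -0.5, 0], [0, 0, -0.8, 0], [0, 0, -0.8, 0]]}}

```text
time: 24.35
tool_pos: [553.6, -22.0, 13.8]
tcp_rot: [0.277, 1.57, 0.288]
contact_force: [-0.7, 0.7, 4.2]
grip_width: 25.9
```

{"fn": "carry_out", "kwargs": {"rows": [[0, 0, 0, 0], [0, 0, 0, 0], [0, 0, 0, 0], [0, 0, 8, 0], [0, 0, 30, 0], [0, 0, 65, 0], [0, 0, 105, -5], [3, 15, 140, -12], [10, 45, 175, -19], [18, 80, 200, -26], [26, 115, 220, -33], [32, 145, 230, -40], [38, 165, 230, -47], [38, 175, 230, -49], [38, 175, 230, -49], [38, 175, 230, -49]], "hand": 50}}

```text
time: 25.68
tool_pos: [591.3, 153.1, 243.8]
tcp_rot: [-0.543, 1.57, -1.385]
contact_force: [-0.6, -0.6, -0.1]
grip_width: 50.1
```

```bash
python3 meas.py w9 632 229 9
python3 - <<'E'
from h import *
np.set_printoptions(precision=1,suppress=True)
for n,f in(('side','d0'),('scene','s0')):
    h=cv2.cvtColor(cv2.imread(f'pics/{f}.png'),cv2.COLOR_BGR2HSV)
    x,y,X,Y=(195,400,250,470) if n=='side' else (415,150,450,215)
    m=(cv2.inRange(h,(5,150,60),(18,255,255)))[y:Y,x:X]; ys,xs=np.nonzero(m)
    print(n,'amber bbox',xs.min()+x,xs.max()+x,ys.min()+y,ys.max()+y)
    best=None
    # white cap: top disc
    def cost(p):
        a=np.linspace(0,2*np.pi,60);c=np.c_[p[0]+22*np.cos(a),p[1]+22*np.sin(a),0*a]
        u=proj(n,c); return [u[:,0].min()-(xs.min()+x),u[:,0].max()-(xs.max()+x),u[:,1].max()-(ys.max()+y)]
    r=least_squares(cost,[605,340]);print(r.x,r.fun)
E
```

```text
[591.3 153.1 243.8] jaw 311.7492968997295 25.6833
[292.6 128.2]
(array([631. , 226.2]), np.float64(40.83384776894371), [np.float64(10.579662421557384), np.float64(40.10956056160785)], array([[289., 111.],
       [299., 111.],
       [299., 150.],
       [289., 150.]], dtype=float32))
(array([630.8, 225.6]), np.float64(42.558511347944375), [np.float64(10.88168977705832), np.float64(41.41754368053079)], array([[288.6, 111. ],
       [298.9, 110.7],
       [300. , 151. ],
       [289.8, 151.3]], dtype=float32))
(array([633.6, 227.7]), np.float64(40.87433580742265), [np.float64(11.583447898187535), np.float64(48.14465106574318)], array([[289., 104.],
       [300., 104.],
       [300., 151.],
       [289., 151.]], dtype=float32))
side amber bbox 206 239 415 462
[584.1 376.8] [ 2.5 -2.5  0.1]
scene amber bbox 423 441 168 202
[575.4 386.7] [ 1.3 -1.3  0. ]
```

The bottle at (581,381) clears the gripper. The nut is at (633.5,228), yaw 41.5°.

{"fn": "carry_out", "kwargs": {"rows": [[10, 18, -35, 0], [22, 38, -75, 0], [34, 58, -115, 0], [42, 74.5, -150, 0], [42, 74.5, -185, 0], [42, 74.5, -215, 0], [42, 74.5, -238, 0], [42, 74.5, -253, 0], [42, 74.5, -262, 0], [42, 74.5, -268, 0], [42, 74.5, -270, 0], [42, 74.5, -271, 0], [42, 74.5, -271, 0]], "hand": 45}}

```text
time: 26.82
tool_pos: [634.1, 226.8, -26.1]
tcp_rot: [0.544, 1.569, -0.299]
contact_force: [-0.0, 0.2, 0.2]
grip_width: 45.0
```

{"fn": "carry_out", "kwargs": {"rows": [[0, 0, -1, 0], [0, 0, -1, 0], [0, 0, -1, 0]]}}

```text
time: 27.07
tool_pos: [634.6, 226.9, -26.3]
tcp_rot: [0.745, 1.568, -0.098]
contact_force: [0.1, 0.6, -0.2]
grip_width: 44.9
```

{"fn": "carry_out", "kwargs": {"rows": [[-0.7, 0.7, -1, 0], [-0.7, 0.7, -2.5, 0], [-0.7, 0.7, -2.5, 0], [-0.7, 0.7, -2.5, 0]]}}

```text
time: 27.4
tool_pos: [633.7, 227.6, -29.0]
tcp_rot: [0.721, 1.568, -0.122]
contact_force: [0.2, 0.8, -1.3]
grip_width: 45.0
```

{"fn": "carry_out", "kwargs": {"rows": [[0, 0, 0, 0], [0, 0, 0, 0], [0, 0, 0, 0], [0, 0, 0, 0], [0, 0, 0, 0], [0, 0, 0, 0], [0, 0, 0, 0]], "hand": 3}}

```text
time: 27.98
tool_pos: [633.7, 227.6, -28.9]
tcp_rot: [0.712, 1.568, -0.131]
contact_force: [-0.2, -0.5, 0.2]
grip_width: 11.2
```

{"fn": "carry_out", "kwargs": {"rows": [[0, 0, 10, 0], [0, 0, 40, 0], [0, 0, 80, 0], [0, 0, 120, 0], [-5, -20, 155, 4], [-14, -55, 180, 11], [-23, -90, 199, 18], [-32, -125, 199, 25], [-41, -160, 199, 32], [-50, -195, 199, 39], [-59, -230, 199, 46], [-68, -265, 199, 49], [-76, -295, 199, 49], [-81, -313, 199, 49], [-81, -313, 199, 49], [-81, -313, 199, 49]]}}

```text
time: 29.32
tool_pos: [552.6, -86.1, 170.8]
tcp_rot: [0.584, 1.567, 0.594]
contact_force: [-0.5, -0.5, -0.0]
grip_width: 11.2
```

```bash
python3 meas.py w10 553.4 -35 57
python3 - <<'E'
from h import *
np.set_printoptions(precision=1,suppress=True)
T=np.load('w10.npy');im=cv2.imread('pics/w10.png');g=cv2.cvtColor(im,cv2.COLOR_BGR2GRAY).astype(int)
def edges(l,off):
    d=l[2:]-l[:-2];return [(i+1+off,int(d[i])) for i in range(1,len(d)-1) if abs(d[i])>12 and abs(d[i])>=abs(d[i-1]) and abs(d[i])>abs(d[i+1])]
c=proj('wrist',[[553.4,-23,57],[553.4,8,57],[553.4,-54,57],[540.4,-23,57],[566.4,-23,57],[553.4,-57,39],[531.4,-50,39],[575.4,-50,39]],T);print(c)
for q in (0.3,.7,1.,):
  r=int(c[1,1]+(c[2,1]-c[1,1])*q*.9);print('row',r,edges(g[r-1:r+2,230:420].sum(0)//3,230))
for x in(-5,0,5):
  k=int(c[0,0])+x;print('col',k,edges(g[60:270,k-1:k+2].sum(1)//3,60))
E
```

```text
[552.6 -86.1 170.8] jaw 0.5588534512789141 29.3167
[322.2 164.7]
(array([548.8, -23.5]), np.float64(91.17904563545738), [np.float64(30.98013091073988), np.float64(61.12608668778152)], array([[296., 108.],
       [337., 108.],
       [337., 189.],
       [296., 189.]], dtype=float32))
(array([567.4, -14.9]), np.float64(2.824146741941427), [np.float64(127.95656298826218), np.float64(115.33354789096829)], array([[249.8,  60.5],
       [424.7,  52.9],
       [431.4, 208. ],
       [256.5, 215.5]], dtype=float32))
(array([556.3, -13.2]), np.float64(3.4797429656686307), [np.float64(146.67340093871624), np.float64(121.9221872746005)], array([[221. ,  54.6],
       [422.4,  43.3],
       [431.6, 208. ],
       [230.2, 219.2]], dtype=float32))
[[322.4 149. ]
 [322.8 106.7]
 [322.  188.9]
 [305.6 148.8]
 [339.1 149.1]
 [321.8 189.7]
 [295.7 181.2]
 [348.  181.6]]
row 128 [(236, 13), (249, -71), (260, 51), (294, -42), (296, 40), (306, 36), (337, -38), (340, 14), (348, -18), (350, 20), (385, -43), (391, 32), (396, 57), (405, -66), (413, 39)]
row 158 [(238, 64), (250, -71), (261, 45), (295, 47), (305, -28), (307, 24), (337, -48), (339, 26), (348, -22), (350, 16), (384, -42), (386, 30), (395, 61), (403, -76), (410, 37)]
row 180 [(239, 54), (251, -73), (262, 32), (297, 32), (305, -30), (307, 20), (338, -58), (344, 58), (366, 41), (383, -39), (394, 62), (402, -76), (410, 36)]
col 317 [(67, 111), (81, -51), (84, 85), (93, -91), (100, 48), (109, 54), (187, -51), (193, -24), (198, 67), (201, 21), (209, -92), (247, 95), (252, 33)]
col 322 [(67, 111), (81, -54), (84, 83), (93, -88), (100, 47), (109, 54), (187, -50), (193, -22), (198, 67), (201, 22), (209, -92), (247, 96), (252, 32)]
col 327 [(67, 109), (81, -50), (84, 83), (93, -91), (100, 47), (109, 54), (187, -51), (193, -22), (198, 68), (201, 22), (209, -90), (247, 92), (252, 37)]
```

Handle edges are within about 1 px of the predicted centred position on the shaper. I'll place the nut.

{"fn": "carry_out", "kwargs": {"rows": [[0.2, 25, -5, 0], [0.4, 50, -15, 0], [0.4, 63, -40, 0], [0.4, 63, -70, 0], [0.4, 63, -95, 0], [0.4, 63, -113, 0], [0.4, 63, -125, 0], [0.4, 63, -132, 0], [0.4, 63, -137, 0], [0.4, 63, -139, 0], [0.4, 63, -139, 0], [0.4, 63, -139, 0]]}}

```text
time: 30.37
tool_pos: [553.8, -22.0, 32.5]
tcp_rot: [0.415, 1.566, 0.426]
contact_force: [-0.4, 0.8, 0.2]
grip_width: 11.5
```

{"fn": "carry_out", "kwargs": {"rows": [[-0.5, 0, -0.5, 0], [-0.5, 0, -1, 0], [-0.5, 0, -2, 0], [-0.5, 0, -2, 0]]}}

```text
time: 30.7
tool_pos: [553.4, -22.1, 30.6]
tcp_rot: [0.384, 1.566, 0.396]
contact_force: [-1.2, 0.1, -0.5]
grip_width: 11.2
```

{"fn": "carry_out", "kwargs": {"rows": [[-0.4, -0.8, -0.7, 0], [-0.4, -0.8, -1.4, 0], [-0.4, -0.8, -2, 0], [-0.4, -0.8, -2, 0]]}}

```text
time: 31.03
tool_pos: [552.8, -22.9, 28.4]
tcp_rot: [0.434, 1.566, 0.445]
contact_force: [0.2, -1.1, 0.6]
grip_width: 11.3
```

{"fn": "carry_out", "kwargs": {"rows": [[0, 0, -0.4, 0], [0, 0, -0.8, 0], [0, 0, -0.8, 0]]}}

```text
time: 31.28
tool_pos: [553.0, -22.9, 28.0]
tcp_rot: [0.371, 1.565, 0.382]
contact_force: [-0.6, 0.2, 3.2]
grip_width: 11.4
```

{"fn": "carry_out", "kwargs": {"rows": [[0, 0, 0, 0], [0, 0, 0, 0], [0, 0, 0, 0], [0, 0, 8, 0], [0, 0, 30, 0], [0, 0, 65, 0], [0, -15, 105, 0], [0, -40, 135, 0], [0, -60, 143, 0], [0, -63, 143, 0], [0, -63, 143, 0], [0, -63, 143, 0]], "hand": 40}}

```text
time: 32.28
tool_pos: [552.3, -85.3, 170.1]
tcp_rot: [0.774, 1.567, 0.785]
contact_force: [-0.6, 0.2, -0.2]
grip_width: 39.9
```

```bash
python3 meas.py w11 553 -23 66
python3 - <<'E'
import cv2
a=cv2.imread('pics/w11.png')[40:265,180:480];cv2.imwrite('pics/c8.png',cv2.resize(a,(800,600),interpolation=2))
E
```

```text
[552.3 -85.3 170.1] jaw 0.6176127109167527 32.2833
[322.5 150.5]
(array([552.3, -22.1]), np.float64(90.91421008231266), [np.float64(11.025985993682266), np.float64(48.928807165229536)], array([[314., 115.],
       [329., 115.],
       [329., 182.],
       [314., 182.]], dtype=float32))
(array([552.6, -22. ]), np.float64(90.03084524489522), [np.float64(56.92197383773599), np.float64(21.964533100110028)], array([[307., 187.],
       [307., 109.],
       [337., 109.],
       [337., 187.]], dtype=float32))
(array([553. , -22.3]), np.float64(90.0308452448952), [np.float64(57.69204422682513), np.float64(22.696918162610736)], array([[307., 188.],
       [307., 109.],
       [338., 109.],
       [338., 188.]], dtype=float32))
```

View pics/c8.png

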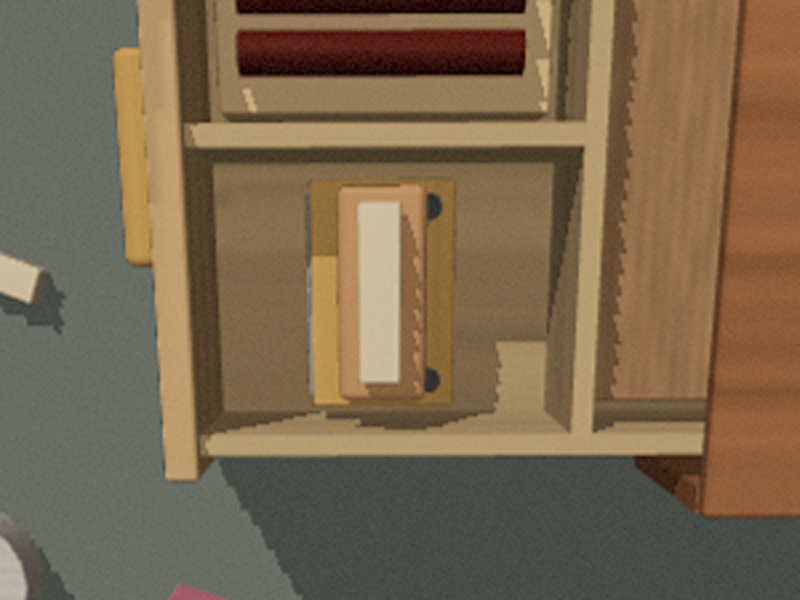

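The pile is stacked, flat and centred inside the bay: shaper (310–455, 180–405), handle and nut both centred near (381,292). The pull is at (130,155). Now I'll close the fingers, turn, and go in front of the pull.

{"fn": "carry_out", "kwargs": {"rows": [[-15, 15, 0, -7], [-35, 35, 0, -14], [-55, 55, 0, -21], [-75, 70, 0, -28], [-95, 85, 0, -35], [-107, 95, 0, -42], [-112, 100, 0, -49], [-112, 100, 0, -56], [-112, 100, -20, -63], [-112, 100, -50, -70], [-112, 100, -85, -77], [-112, 100, -120, -84], [-112, 100, -145, -89.9], [-112, 100, -162, -89.9], [-112, 100, -171, -89.9], [-112, 100, -174, -89.9], [-112, 100, -174, -89.9]], "hand": 0}}

```text
time: 33.75
tool_pos: [439.7, 15.6, -4.7]
tcp_rot: [0.603, 1.568, -0.953]
contact_force: [0.6, -0.0, 0.5]
grip_width: 0.6
```

{"fn": "carry_out", "kwargs": {"rows": [[8, 0, 2, 0], [15, 0, 2, 0], [19, 0, 2, 0], [22, 0, 2, 0], [24, 0, 2, 0], [26, 0, 2, 0], [28, 0, 2, 0], [30, 0, 2, 0], [32, 0, 2, 0]]}}

```text
time: 34.5
tool_pos: [471.5, 15.7, -2.7]
tcp_rot: [0.372, 1.569, -1.184]
contact_force: [-1.7, 1.5, 0.4]
grip_width: 0.1
```

{"fn": "carry_out", "kwargs": {"rows": [[1.5, 0, 0, 0], [4, 0, 0, 0], [8, 0, 0, 0], [13, 0.2, 0, 0], [19, 0.2, 0, 0], [25, 0.3, 0, 0], [31, 0.4, 0, 0], [37, 0.4, 0, 0], [43, 0.5, 0, 0], [49, 0.6, 0, 0], [55, 0.7, 0, 0], [61, 0.7, 0, 0], [67, 0.8, 0, 0], [73, 0.9, 0, 0], [79, 1, 0, 0], [85, 1, 0, 0], [90, 1.1, 0, 0], [94, 1.1, 0, 0], [97, 1.2, 0, 0], [99, 1.2, 0, 0]]}}

```text
time: 36.17
tool_pos: [570.9, 16.8, -2.7]
tcp_rot: [0.469, 1.568, -1.087]
contact_force: [-0.9, 0.3, 1.0]
grip_width: 0.2
```

{"fn": "carry_out", "kwargs": {"rows": [[2, 0, 0, 0], [5, 0, 0, 0], [8, 0, 0, 0], [11, 0, 0, 0], [14, 0, 0, 0], [17, 0, 0, 0], [20, 0, 0, 0], [23, 0, 0, 0], [26, 0, 0, 0], [28, 0, 0, 0], [29, 0, 0, 0], [30, 0, 0, 0]]}}

```text
time: 37.17
tool_pos: [601.1, 16.8, -2.6]
tcp_rot: [0.502, 1.568, -1.054]
contact_force: [-0.3, -0.1, 1.3]
grip_width: 0.1
```

{"fn": "carry_out", "kwargs": {"rows": [[1, 0, 0, 0], [2.5, 0, 0, 0], [4, 0, 0, 0], [5.5, 0, 0, 0], [7, 0, 0, 0], [8.5, 0, 0, 0], [10, 0, 0, 0], [11.5, 0, 0, 0]]}}

```text
time: 37.83
tool_pos: [611.1, 16.8, -2.6]
tcp_rot: [-0.853, 1.568, -2.41]
contact_force: [-9.7, 0.1, 6.7]
grip_width: 0.5
```

{"fn": "carry_out", "kwargs": {"rows": [[1, 0, 0, 0], [2, 0, 0, 0], [3, 0, 0, 0], [4, 0, 0, 0], [4, 0, 0, 0]]}}

```text
time: 38.25
tool_pos: [613.2, 16.8, -2.6]
tcp_rot: [-1.279, 1.564, -2.835]
contact_force: [-8.8, 0.4, 6.4]
grip_width: 0.4
```

```bash
cat > prof.py <<'E'
from h import *
np.set_printoptions(precision=0,suppress=True,linewidth=200)
o=get_obs();print(o['tool_pos'],o['contact_force'],o['moment'],o['time'],o['tau'])
import sys
tag=sys.argv[1]
for n in('side','scene'):
    b=snap(n,f'{n}_{tag}.png').astype(float); a=cv2.imread('pics/'+('d0' if n=='side' else 's0')+'.png')[:,:,::-1].astype(float)
    for y in (85,-60):
        for im,x0,x1,l in((a,465,530,'open'),(b,595,680,'now')):
            X=np.arange(x0,x1,2.5);p=proj(n,np.c_[X,0*X+y,0*X+67]).astype(np.float32)
            v=cv2.remap(im.astype(np.float32),p[:,0].copy(),p[:,1].copy(),1).reshape(-1,3).mean(1)
            print(n,y,l,x0,v)
E
python3 prof.py a
```

```text
[613.  17.  -3.] [-9.  0.  6.] [0. 1. 0.] 38.25 [ -0. -54. -23.   0.  -2.  -0.]
side 85 open 465 [ 96.  99.  99.  99. 100.  98.  98. 104. 100. 126. 139. 136. 134.  97. 102. 104.  87.  26.  17.  20.  22.  23.  17.  23.  18.  19.]
side 85 now 595 [154. 158. 166. 168. 158. 169. 164. 169. 171. 164. 172. 166. 169. 173. 171. 172. 174. 175. 178. 176. 172. 172. 172. 169. 171. 173. 167. 125. 103. 104. 103. 101. 102. 102.]
side -60 open 465 [ 99.  99.  98.  98.  97.  97.  98.  98.  99. 106. 135. 143. 144. 134. 119. 136. 140. 141. 142. 141. 142. 142. 142. 142. 143. 142.]
side -60 now 595 [100. 103.  90.  84.  81.  93.  95.  58.  50.  98. 162. 158. 117. 171. 181. 176. 177. 179. 141.  92.  53.  28.  30.  28.  24.  27.  27.  28.  32.  24.  23.  28.  27.  25.]
scene 85 open 465 [151. 147. 133. 115. 106. 101. 103. 134. 169. 200. 212. 209. 192. 153. 128. 131. 135. 142. 139. 139. 133. 135. 132. 139. 135. 135.]
scene 85 now 595 [ 51.  79. 102. 122. 110.  92.  73.  66.  78. 120. 155. 162. 159. 159. 158. 159. 145. 126. 103. 102. 102. 102. 101. 100. 115. 146. 158. 157. 156. 156. 156. 156. 156. 156.]
scene -60 open 465 [157. 177. 212. 235. 245. 249. 244. 234. 207. 188. 207. 216. 213. 194. 155. 133. 130. 132. 135. 134. 130. 128. 132. 137. 136. 130.]
scene -60 now 595 [158. 158. 158. 158. 157. 158. 158. 158. 158. 158. 158. 158. 158. 158. 159. 160. 152. 130. 109.  95.  96.  97.  97.  97.  97.  97.  97.  98.  97.  98.  98.  98.  98.  98.]
```

The force went to -9.7 N in x and +6.7 N in z, more than the detent should give. The gripper body may be brushing the cabinet edge, so I'll back off, raise the fingertips on the pull, and push again.

{"fn": "carry_out", "kwargs": {"rows": [[-4, 0, 0, 0], [-10, 0, 0, 0], [-14, 0, 3, 0], [-14, 0, 9, 0], [-14, 0, 14, 0], [-14, 0, 14, 0], [-10, 0, 14, 0], [-7, 0, 14, 0], [-5, 0, 14, 0], [-4, 0, 14, 0]]}}

```text
time: 39.18
tool_pos: [609.6, 16.8, 11.1]
tcp_rot: [-1.27, 1.564, -2.826]
contact_force: [0.3, -1.3, 0.3]
grip_width: 0.5
```

{"fn": "carry_out", "kwargs": {"rows": [[1, 0, 0, 0], [2, 0, 0, 0], [3, 0, 0, 0], [4, 0, 0, 0], [5, 0, 0, 0]]}}

```text
time: 39.6
tool_pos: [613.2, 16.8, 10.9]
tcp_rot: [-1.38, 1.561, -2.936]
contact_force: [-6.9, -0.5, 5.0]
grip_width: 0.6
```

{"fn": "carry_out", "kwargs": {"rows": [[1, 0, 0, 0], [2, 0, 0, 0], [3, 0, 0, 0], [4, 0, 0, 0]]}}

```text
time: 39.93
tool_pos: [615.0, 16.9, 10.9]
tcp_rot: [-1.45, 1.556, -3.006]
contact_force: [-7.7, -0.7, 5.2]
grip_width: 0.3
```

{"fn": "carry_out", "kwargs": {"rows": [[1, 0, 0, 0], [2, 0, 0, 0], [3, 0, 0, 0], [4, 0, 0, 0]]}}

```text
time: 40.27
tool_pos: [618.3, 16.9, 10.9]
tcp_rot: [-1.468, 1.555, -3.024]
contact_force: [-4.1, -0.3, 2.6]
grip_width: 0.4
```

{"fn": "carry_out", "kwargs": {"rows": [[0.7, 0, 0, 0], [1.4, 0, 0, 0], [2.1, 0, 0, 0], [2.8, 0, 0, 0], [3.5, 0, 0, 0], [4, 0, 0, 0]]}}

```text
time: 40.77
tool_pos: [621.0, 17.0, 10.9]
tcp_rot: [-1.487, 1.552, -3.043]
contact_force: [-9.5, -0.6, 5.7]
grip_width: 0.6
```

{"fn": "carry_out", "kwargs": {"rows": [[0.7, 0, 0, 0], [1.4, 0, 0, 0], [2.1, 0, 0, 0], [2.8, 0, 0, 0]]}}

```text
time: 41.1
tool_pos: [620.9, 17.0, 10.9]
tcp_rot: [-1.513, 1.545, -3.068]
contact_force: [-14.6, -1.2, 10.9]
grip_width: 0.1
```

The drawer hit a hard stop at x=621. The detent resistance ran from about 609 to 617, which is 12 to 5 mm before that stop, so it is home. I'll back away and check.

{"fn": "carry_out", "kwargs": {"rows": [[-2, 0, 0, 0], [-8, 0, 0, 0], [-25, 0, 0, 0], [-50, 0, 10, 0], [-85, 0, 40, 0], [-120, 0, 75, 0], [-150, 0, 110, 0], [-170, 0, 145, 0], [-180, 0, 175, 0], [-180, 0, 190, 0], [-180, 0, 190, 0], [-180, 0, 190, 0]]}}

```text
time: 42.1
tool_pos: [441.9, 16.9, 202.1]
tcp_rot: [-1.47, 1.55, -3.026]
contact_force: [0.5, -1.3, 0.1]
grip_width: 0.3
```

```bash
python3 prof.py b
python3 - <<'E'
from h import *
np.set_printoptions(precision=1,suppress=True)
o=get_obs();print(o['tool_pos'],'jaw',np.degrees(o['tcp_rot'][2]-o['tcp_rot'][0]));T=wristT(o)
w=snap('wrist','w12.png');g=cv2.cvtColor(w,cv2.COLOR_RGB2GRAY).astype(np.float32)
for y in(-60,-30,50,85):
    X=np.arange(600,680,2.);p=proj('wrist',np.c_[X,0*X+y,0*X+68],T).astype(np.float32)
    print(y,p[0],p[-1],cv2.remap(g,p[:,:1].copy(),p[:,1:].copy(),1).ravel().astype(int))
a=cv2.imread('pics/d5.png').astype(int)
# bystanders: change since start in both fixed cameras, away from the job
for n,q in(('scene','s0'),('side','d0')):
    d=np.abs(cv2.imread(f'pics/{n}_b.png').astype(int)-cv2.imread(f'pics/{q}.png')).max(2)
    for k,P in dict(blue=[460,-403,26],pink=[507,-157,26],sharp=[615,-243,20],tin=[406,-125,20],wax=[405,132,20],glue=[581,381,60],nutA=[416,-14,9],peg=[470,-240,40]).items():
        u,v=proj(n,[P])[0].astype(int); print(n,k,(u,v),(d[v-12:v+12,u-12:u+12]>50).mean().round(2),end='; ')
    print()
E
```

```text
[442.  17. 202.] [ 1. -1.  0.] [ 0.  0. -0.] 42.1 [  0. -37. -25.   0.   0.  -0.]
side 85 open 465 [ 96.  99.  99.  99. 100.  98.  98. 104. 100. 126. 139. 136. 134.  97. 102. 104.  87.  26.  17.  20.  22.  23.  17.  23.  18.  19.]
side 85 now 595 [100. 100. 100.  99.  99. 100. 100.  99. 100.  96.  79.  90. 103. 101.  95. 100. 106. 104. 104. 111. 125.  97.  97.  99.  98.  99.  99. 100. 100.  99. 101. 102. 100. 100.]
side -60 open 465 [ 99.  99.  98.  98.  97.  97.  98.  98.  99. 106. 135. 143. 144. 134. 119. 136. 140. 141. 142. 141. 142. 142. 142. 142. 143. 142.]
side -60 now 595 [ 99. 100.  98.  98.  99.  99.  98.  98.  98.  98.  99.  99.  99.  99.  98.  98.  91.  75.  89. 102. 116. 125.  91.  88.  89.  89.  88.  86.  87.  87.  87.  87.  89.  86.]
scene 85 open 465 [151. 147. 133. 115. 106. 101. 103. 134. 169. 200. 212. 209. 192. 153. 128. 131. 135. 142. 139. 139. 133. 135. 132. 139. 135. 135.]
scene 85 now 595 [156. 156. 156. 156. 156. 156. 156. 156. 156. 156. 156. 156. 156. 156. 156. 155. 150. 156. 153. 152. 153. 153. 153. 153. 154. 154. 154. 154. 154. 155. 154. 154. 154. 154.]
sce
[... 1221 characters left out ...]
ene pink (np.int64(267), np.int64(269)) 0.0; scene sharp (np.int64(266), np.int64(316)) 0.14; scene tin (np.int64(253), np.int64(243)) 0.04; scene wax (np.int64(326), np.int64(200)) 0.02; scene glue (np.int64(435), np.int64(182)) 0.0; scene nutA (np.int64(289), np.int64(228)) 0.11; scene peg (np.int64(230), np.int64(274)) 0.26; 
side blue (np.int64(426), np.int64(144)) 0.27; side pink (np.int64(373), np.int64(215)) 0.77; side sharp (np.int64(337), np.int64(176)) 0.01; side tin (np.int64(417), np.int64(241)) 0.0; side wax (np.int64(378), np.int64(348)) 0.0; side glue (np.int64(217), np.int64(435)) 0.0; side nutA (np.int64(396), np.int64(286)) 0.0; side peg (np.int64(403), np.int64(187)) 0.57;
```

{"fn": "carry_out", "kwargs": {"rows": [[30, 0, 10, 0], [65, 0, 30, 0], [100, 0, 45, 0], [120, 0, 50, 0], [120, 0, 50, 0], [120, 0, 50, 0], [120, 0, 50, 0]]}}

```text
time: 42.83
tool_pos: [559.4, 17.1, 247.6]
tcp_rot: [-1.549, 1.539, -3.104]
contact_force: [-0.6, -0.4, -0.5]
grip_width: 0.5
```

Run:
```python
from h import *
np.set_printoptions(precision=1,suppress=True,linewidth=180)
o=get_obs();print(o['tool_pos'],o['time']);T=wristT(o)
w=snap('wrist','w13.png').astype(np.float32)
for y in(-95,-65,-45,-25,60,80):
    X=np.arange(610,670,2.);p=proj('wrist',np.c_[X,0*X+y,0*X+68],T).astype(np.float32)
    v=cv2.remap(w,p[:,:1].copy(),p[:,1:].copy(),1).reshape(-1,3)
    print(y,p[0],'\n',*[f"{int(x)}:{int(c[0])},{int(c[2])}" for x,c in zip(X,v)])
```

```text
[559.4  17.1 247.6] 42.8333
-95 [439.4 156.4] 
 610:113,108 612:113,109 614:112,107 616:114,108 618:112,107 620:113,108 622:112,109 624:112,108 626:110,107 628:114,109 630:111,108 632:112,107 634:111,106 636:112,109 638:111,108 640:112,107 642:112,108 644:113,108 646:113,109 648:115,110 650:114,110 652:114,110 654:112,109 656:113,107 658:111,107 660:98,95 662:79,77 664:77,73 666:78,75 668:77,74
-65 [407.7 155.9] 
 610:112,109 612:111,107 614:112,108 616:112,110 618:113,108 620:111,107 622:114,110 624:112,108 626:112,109 628:112,107 630:111,106 632:113,109 634:115,109 636:112,108 638:113,108 640:113,109 642:113,109 644:112,96 646:130,54 648:162,66 650:160,64 652:161,63 654:161,66 656:161,66 658:161,65 660:161,67 662:160,64 664:159,65 666:161,66 668:164,70
-45 [386.6 155.6] 
 610:111,107 612:113,109 614:111,108 616:113,110 618:113,110 620:114,109 622:111,107 624:114,110 626:112,108 628:112,108 630:113,109 632:113,108 634:112,108 636:112,109 638:112,107 640:112,108 642:114,109 644:115,96 646:136,54 648:161,68 650:158,63 652:158,63 654:160,67 656:157,62 658:156,63 660:154,61 662:158,65 6
[... 429 characters left out ...]
 612:111,107 614:111,107 616:112,108 618:111,107 620:110,106 622:115,111 624:111,108 626:111,105 628:112,108 630:112,108 632:111,108 634:112,107 636:112,108 638:113,109 640:113,109 642:107,101 644:128,59 646:156,62 648:158,63 650:160,65 652:157,62 654:159,66 656:160,68 658:158,64 660:159,64 662:158,67 664:157,61 666:159,65 668:160,65
80 [254.2 153.5] 
 610:113,108 612:109,105 614:112,108 616:111,106 618:111,108 620:111,106 622:112,108 624:110,108 626:111,107 628:111,107 630:112,108 632:113,109 634:111,107 636:110,105 638:111,110 640:111,106 642:105,94 644:133,54 646:160,66 648:160,65 650:160,65 652:162,68 654:161,66 656:160,63 658:159,63 660:161,67 662:161,67 664:160,66 666:160,64 668:162,67
```

From above, bench goes straight to cabinet wood at x≈644–646 across the width, with no drawer-front strip showing. The drawer is flush, so I'm handing in.

```bash
python3 -c "
from plant import *
print(get_obs()['contact_force']); print(close_job())"
```

```text
[ 0.20471148  0.97488133 -0.73894321]
the job is handed in; nothing more can be done
None
```

The three parts are packed as one pile in the bay and the drawer is pushed home. I handed the job in at about 43 s, with the arm clear of everything.

**What I did**
- I took the shaper from the stand by its ends, set it on the cork pad, and regripped it by its long sides.
- I set it on the bay floor, then set the handle on it and the leftmost nut (largest y) on the handle. Each part was lowered until the force showed contact before release.
- I pushed the drawer slowly with closed fingers on the pull, through the detent to its stop.

**Last checks**
- **Pile:** the last look before closing showed it flat, centred to about 1 mm, and parallel to the drawer front.
- **Drawer:** it resisted over roughly the last 12 to 5 mm and then hit a firm stop. From above, no drawer front showed in front of the cabinet.
- **Other objects:** in the "scene" camera the blue and pink blocks, tin, wax and glue bottle were essentially unchanged. The sharpener and look-alike nut changed by 11–14% there, but the "side" camera showed no change for them. It did show changes at the pink and blue blocks, which I put down to the arm and its shadow. I did not check the pegs separately, because that patch covers the emptied shaper slot.

**What disagreed**
- **Fingertips:** they sat about 32 mm above the reported TCP. The first grasp closed on nothing over the shaper; I measured the offset with a light touch of about 9 N on its top and used it from then on.
- **Detent force:** the push read up to about 10 N, partly upward, against the 4 N or so expected. I backed off, raised the fingertips and pushed again, which gave similar readings. At the stop it reached about 15 N along the push.
- **Pile after closing:** I could not see it once the drawer was shut, so that it stayed in place is inferred from the slow push.

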